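# Draw the brick specimen from the inclined soak holder with the screw-in puller

### The arm

A 6-joint arm with a two-finger parallel gripper is mounted at the origin on the work surface. World frame = base frame: x ahead of the robot, y to its left, z up, the work surface at z = 0. Lengths are in m, angles in degrees, forces in N, time in s.
With the tool pointing down it reaches from about 0.4 to 0.825 m from the base axis. Payload 7 kg.
Tool frame: the origin (TCP) lies at the very end of the fingers, on their centre line; the grasp point (between the pads) lies 19 mm behind it; z points along the fingers, y is the line along which they close (so a half turn about z gives the same grasp; the last joint's range is limited). The gripper opens to 88 mm and grips with 3 to 60 N. Pads are 19 mm wide; open, the fingers measure 130 mm over their backs; the gripper's body (78 mm by 193 mm) begins 47 mm behind the grasp point.
Start: joints at [88.184, 20.546, 0.682, 0, -70.136, -16.507], TCP at [0.212, 0.641, 0.227] pointing down, gripper open.
Joint ranges: [-176.03, 176.03], [-82.01, 121.73], [-58.28, 71.71], [-173.87, 95.51], [-174.79, -0.11], [-173.66, 173.66]. Speed limits (degrees/s): [136.94, 136.94, 172.46, 180, 180, 180].

### API

Orientations are given as [roll, pitch, yaw] about the fixed x, y, z axes, in that order (R = Rz(yaw) Ry(pitch) Rx(roll)).
In Python, from plant import ctrl gives the robot as it stands.
- The arm moves only by the tool carry_out, never from a script. Its argument "deltas" is a list that holds one entry, the list of rows, each a list of 5 numbers: the shift along the tool's x, y, z scaled (see below), then the turn about the tool's z scaled (see below), then the opening, from -1 (shut) to 1 (fully open). A call has 1 to 5 rows; each row is the pose to reach, as a shift and turn from the pose commanded when the call began, along the tool's axes at that moment, turning the shorter way round; what a row does not reach only later rows make up. The controller multiplies each number of a shift by 20 cm and each number of a turn by 2 pi rad. A row lasts 1/10 s, in which the tool goes at most 50 mm and 8.59 degrees, less where a joint would pass 70% of its speed; a pose out of reach is approached as far as the arm can. A call with a number of a shift or a turn outside -1 to 1 is refused whole. A call with a gripper value outside its range is refused whole. The fingers move at their own pace and stop on an object; the grip force is fixed at half the most. Time passes only in rows, so rows that repeat a pose let the fingers close. It gives the time, the measured TCP pose, the force, the opening and the grip force at its end, in the units of the state.
- ctrl.get_obs(): the state, without advancing time (a new reading comes with each control period).
- ctrl.snapshot(name): name is "side" or "top"; returns a dict with "color" (400x640x3 uint8, red, green, blue), "camera_matrix" (3x3 intrinsics, pixels), "R" (3x3) and "t" (3): a world point X has camera coordinates R X + t. Camera axes: x right, y down, z forward; pixel columns grow to the right and rows downward; lengths in m; the calibration is good to about 2 mm. A picture is of the moment at which its call begins. There is no depth.
- ctrl.close_job(): hands the job in; it is judged then, once.
Trained networks look in a picture, given as the dict that the camera call returned (one of the last four; its "shot" number tells which), for a name from the list of things; names that differ only in an ending like _2 or _b are one class to them, and where a whole thing is asked for, a point or a joint stands for the part that bears it (a point fixed in the world has none). Each returns a list of dicts, best first, with "p" (0 to 1); they miss things now and then, are a little off and sometimes report something else, mostly with a low value. They report only what shows in the picture. A call takes as long as a camera call. They do not tell look-alikes from the thing itself.
- ctrl.search_frame(picture, name): "centre" ([column, row] in pixels, amid what is visible of it).
- ctrl.silhouettes(picture, name): "mask" (400x640 bool, what is visible of it) and "centre" ([column, row] in pixels, amid what is visible of it).
- ctrl.spot_point(picture, name): "centre" ([column, row] in pixels: a listed point, or the origin of a listed thing).
The state is a dict: "clock": time; "joint_pos": joint angles; "qvel": joint speeds; "tau": joint torques, N m; "tool_pos": TCP position; "orientation": TCP orientation; "force": force on the tool from outside, world axes, zero at the start; "moment": the same for the moment, N m; "opening": finger opening in m; "gripper_force": force on a finger pad.
Only numpy, scipy, OpenCV 4.12 (cv2) and the standard library are available. Lean on these libraries where they do the work, as an engineer would, in place of code of your own. Each camera call takes 0.05 s, during which the arm holds its last target. There are 200 camera calls.

### The job

Take the steel puller from its rest, put its lugged end fully into the slotted socket on top of the brick specimen in the inclined holder and screw it a quarter turn clockwise to lock it. Pull the specimen straight out along its slope and set it down gently, without dropping it, on the white scale pan, standing upright with the puller still locked in it, then let go. Leave the other things on the counter where they are.

Things in the scene. Friction and masses are not known exactly. Their poses are not given: they have to be found in the camera images.
- puller_grip (a point): Grip centre of the loose steel puller, 123 mm long, 0.2 kg, standing upright in its rest at the start; 95 mm above its lugged tip. z points from tip to grip. The grip is a flat paddle 44 mm (x) x 18 mm (y) x 55 mm tall, 68 to 123 mm above the tip; grip it across its 18 mm thickness. Its broad way is parallel to the lugs. The tool is the same turned half round.
- puller_tip (a point): Centre of the puller's end face; axes as puller_grip. Going up from it: lug bar 28 mm long (x) x 10 mm wide (y) at 0 to 8 mm, a 10 mm round neck, a round collar of 44 mm diameter at 17 to 23 mm, a 12 mm round shank up to the paddle.
- rest: Fixed grey block 100 x 100 x 45 mm with a slot 36 x 17 mm right through its middle; origin at the centre of its underside. The puller's collar sits on its top, lugs hanging in the slot; lift straight up at least 25 mm to free it.
- plug_top (a point): Centre of the 56 x 56 mm top face of the loose specimen, a terracotta prism with an aluminium cap. z: its axis, outwards. In the holder the face lies 3 mm below the rim. In it opens a slot 36 mm (x) x 17 mm (y) through a 6 mm lip, over a cavity 38 mm square and 18 mm deep. The puller goes in, lugs along x, until its collar rests on this face (tip 17 mm below it).
- plug_base (a point): Centre of the plug's flat underside, 72 mm below plug_top along its axis; axes as plug_top.
- plug: The specimen, 72 mm tall, about 0.4 kg; origin and axes as plug_base. When the puller is in its socket and turned clockwise (seen from the grip), the lugs pass under the lip, with 3 mm of axial play; they hold from about 50 degrees, a stop ends the turn at about 100 degrees, the other way is blocked. The square specimen cannot turn in the holder.
- puller: The loose puller; origin and axes as puller_tip.
- holder: Fixed steel soak holder, base plate 150 x 110 x 10 mm; origin on the counter, 25 mm towards the front (-x) from the base plate's centre. It carries a square pocket, inside 60 x 60 mm and 75 mm deep, 6 mm walls, whose axis leans 30 degrees from vertical towards the holder's own -x.
- holder_mouth (a point): Centre of the pocket's mouth, 110 mm above the counter and 7.5 mm towards +x from the holder origin; axes as holder.
- scale: Fixed bench scale, 180 x 180 mm, carrying the white square pan; origin at the centre of its underside.
- pan (a point): Centre of the inner floor of the white plastic scale pan, 46 mm above the counter; the floor is 152 mm square inside with a rim 8 mm high. Axes as the scale, z up.
- brick: Bystander: dry terracotta brick 102 x 215 x 65 mm; origin at the centre of its underside.
- beaker: Bystander: clear polycarbonate beaker, 84 mm diameter, 110 mm tall; origin at the centre of its underside.
- tongs: Bystander: steel tongs lying down, about 205 mm long (x), 42 mm wide, 16 mm tall; origin under the middle.
- jar: Bystander: glass jar with steel lid, 68 mm diameter, 90 mm tall; origin at the centre of its underside.
Things that resemble listed ones, but are neither listed nor needed, are in the scene too. What is shaped like the puller but pink is not meant.

How it is judged:
By the outcome, as a careful person would: the job done as asked, in the order asked, and still so for the second after the job is handed in, with the robot touching nothing.
It also fails if it takes over 58 s, if anything falls off the work surface, if the arm or the gripper's body presses on something with over 40 N, if the wrist force passes 120 N, or if a joint passes its speed limit or range.

## Working session

There is one attempt and no reset: what is moved stays moved. The work goes in short steps, Python scripts to look and compute and a tool call to move; the robot and the scene stay as the last step left them, time stands still between calls to the robot, and variables do not carry over. Pictures are saved under pics/ and viewed, at most 10 in all, crops included, and the job is handed in when it is done.

Besides the shell and the picture viewer there is one more tool, called after ">>>" as a command line: name --argument value ..., lists and objects as JSON in quotes. carry_out: Moves the arm, as the interface text tells. Its arguments: {"type":"object","properties":{"deltas":{"type":"array"}},"required":["deltas"]}

```bash
ls -la; mkdir -p pics; cat > h.py <<'E'
import numpy as np, cv2
from plant import ctrl
def save(p,n): cv2.imwrite(f'pics/{n}.png',cv2.cvtColor(p['color'],cv2.COLOR_RGB2BGR))
def proj(p,X):
    c=np.asarray(p['R'])@np.asarray(X,float)+p['t']; u=np.asarray(p['camera_matrix'])@c; return u[:2]/u[2]
def ray(p,uv):
    d=np.linalg.inv(p['camera_matrix'])@[*uv,1]; R=np.asarray(p['R']); return -R.T@np.asarray(p['t']), R.T@d
def onz(p,uv,z):
    o,d=ray(p,uv); return o+d*(z-o[2])/d[2]
def tri(ps,uvs):
    A=[];b=[];res=[]
    for p,uv in zip(ps,uvs):
        o,d=ray(p,uv); d=d/np.linalg.norm(d); M=np.eye(3)-np.outer(d,d); A.append(M); b.append(M@o)
    X=np.linalg.solve(sum(A),sum(b)); return X,[np.linalg.norm(M@X-q) for M,q in zip(A,b)]
E
python3 - <<'E'
from h import *
np.set_printoptions(precision=4,suppress=True)
print(ctrl.get_obs()); print([a for a in dir(ctrl) if a[0]!='_'])
s=ctrl.snapshot('side'); t=ctrl.snapshot('top'); save(s,'s0'); save(t,'t0')
for p,n in((s,'side'),(t,'top')): print(n,-np.asarray(p['R']).T@p['t'],p['camera_matrix'][0][0])
for n in['puller_grip','puller_tip','rest','plug_top','plug_base','holder','holder_mouth','scale','pan','brick','beaker','tongs','jar']:
    for p,k in((s,'side'),(t,'top')):
        print(n,k,[(np.round(r['centre'],1).tolist(),round(float(r['p']),2)) for r in ctrl.spot_point(p,n)[:3]])
E
```

```text
total 12
drwxr-xr-x  3 agent agent 4096 Nov 30 20:54 .
drwxr-xr-x 23 root  root  4096 Nov 30 20:54 ..
drwxr-xr-x  2 agent agent 4096 Nov 30 20:54 pics
{'clock': 0.0, 'joint_pos': array([ 88.1841,  20.5892,   0.6324,  -0.0201, -70.1367, -16.5082]), 'qvel': array([-0.0058,  0.002 , -0.0237, -0.0164,  0.0329, -0.0877]), 'tau': array([  0.0002, -58.2711,  29.3071,   6.997 ,   0.0072,  -0.0001]), 'tool_pos': array([0.2121, 0.6403, 0.2256]), 'orientation': array([179.905 ,  -0.0085, -18.331 ]), 'force': array([-0.0279, -0.4115,  0.2544]), 'moment': array([ 0.032 , -0.0062,  0.0315]), 'gripper_force': 0.0, 'opening': 0.08754491979679786}
['PlanningError', 'close_job', 'get_obs', 'search_frame', 'silhouettes', 'snapshot', 'spot_point']
side [0.4961 0.6189 0.7304] 367.5396800648901
top [0.4392 0.0175 0.9485] 364.3940270013283
puller_grip side [([366.4, 115.4], 0.96), ([406.8, 134.9], 0.75), ([325.4, 107.8], 0.59)]
puller_grip top [([438.2, 295.2], 0.82), ([468.2, 181.4], 0.69), ([457.9, 235.9], 0.59)]
puller_tip side [([322.9, 136.6], 0.86), ([401.8, 158.8], 0.85), ([365.3, 136.5], 0.79)]
puller_tip top [([441.2, 238.5], 0.87), ([451.5, 191.2], 0.67), ([426.4, 290.5], 0.57)]
rest side []
rest top [([439.0, 244.1], 0.79)]
plug_top side [([314.8, 185.2], 0.88)]
plug_top top [([322.8, 190.5], 0.6)]
plug_base side [([303.8, 197.6], 0.77)]
plug_base top []
holder side [([316.1, 218.0], 0.81)]
holder top [([322.7, 200.8], 0.73)]
holder_mouth side [([310.2, 182.9], 0.86), ([300.6, 200.2], 0.69)]
holder_mouth top [([323.8, 193.4], 0.62)]
scale side [([334.9, 345.8], 0.91)]
scale top [([188.5, 238.9], 0.6)]
pan side [([332.4, 332.8], 0.77)]
pan top [([187.0, 231.4], 0.56)]
brick side [([245.5, 207.3], 0.88)]
brick top [([315.4, 128.9], 0.85)]
beaker side []
beaker top [([399.4, 150.0], 0.76)]
tongs side [([385.7, 229.0], 0.62)]
tongs top [([302.2, 272.3], 0.73)]
jar side [([245.6, 313.8], 0.57), ([312.9, 180.4], 0.23)]
jar top []
```

```bash
ls pics; python3 -c "
import cv2,numpy as np
print(cv2.imread('pics/s0.png').shape)"
```

```text
s0.png
t0.png
(400, 640, 3)
```

View pics/s0.png

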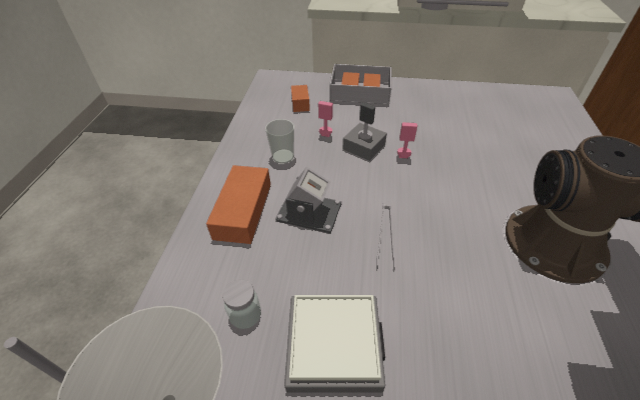

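View pics/t0.png

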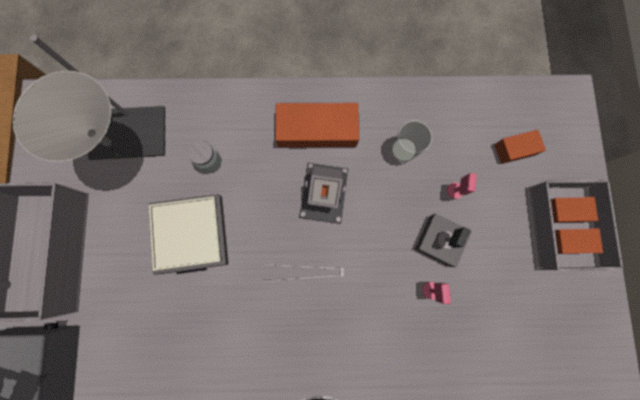

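```bash
python3 - <<'E'
from h import *
np.set_printoptions(precision=4,suppress=True)
s=ctrl.snapshot('side'); t=ctrl.snapshot('top')
D={'puller_grip':((366.4,115.4),(457.9,235.9)),'puller_tip':((365.3,136.5),(441.2,238.5)),'plug_top':((314.8,185.2),(322.8,190.5)),'holder_mouth':((310.2,182.9),(323.8,193.4)),'pan':((332.4,332.8),(187,231.4)),'holder':((316.1,218),(322.7,200.8)),'scale':((334.9,345.8),(188.5,238.9))}
for n,(a,b) in D.items():
    X,r=tri([s,t],[a,b]); print(n,X,np.round(r,4))
for n in ['rest','holder','brick','beaker','tongs','jar','scale']:
    for p,k in((s,'side'),(t,'top')):
        for r in ctrl.spot_point(p,n)[:2]: print(n,k,round(float(r['p']),2),onz(p,r['centre'],0))
big=np.hstack([cv2.resize(s['color'][85:245,215:430][:, :],None,fx=2,fy=2,interpolation=3),cv2.resize(t['color'][130:290,280:480],None,fx=2,fy=2,interpolation=3)])[:, :]
big=cv2.resize(big,(800,int(big.shape[0]*800/big.shape[1])))
# separate zooms stacked
a=cv2.resize(s['color'][160:235,265:350],(400,353),interpolation=3); b=cv2.resize(t['color'][155:230,290:360],(400,429),interpolation=3)
c=cv2.resize(s['color'][95:165,330:400],(0,0),fx=4,fy=4,interpolation=3); d=cv2.resize(t['color'][205:275,410:480],(0,0),fx=4,fy=4,interpolation=3)
im=np.zeros((600,800,3),np.uint8)
im[:300,:400]=cv2.resize(a,(400,300)); im[:300,400:]=cv2.resize(b,(400,300)); im[300:580,:280]=c; im[300:580,400:680]=d
save({'color':im},'z0')
E
```

```text
puller_grip [ 0.492  -0.329   0.1146] [0.0009 0.0009]
puller_tip [ 0.4901 -0.3141  0.049 ] [0.0014 0.0014]
plug_top [ 0.604  -0.021   0.1079] [0.0015 0.0015]
holder_mouth [ 0.6062 -0.0232  0.1105] [0.008 0.008]
pan [0.5214 0.3141 0.0417] [0.0005 0.0005]
holder [ 0.6027 -0.026  -0.0201] [0.0001 0.0001]
scale [0.5104 0.3226 0.0012] [0.0052 0.0052]
rest side 0.76 [ 0.4929 -0.3252  0.    ]
rest side 0.45 [ 0.5998 -0.0215  0.    ]
rest top 0.64 [ 0.4877 -0.3283  0.    ]
rest top 0.55 [0.4173 0.0197 0.    ]
holder side 0.8 [ 0.6059 -0.0137  0.    ]
holder top 0.7 [ 0.595 -0.019  0.   ]
brick side 0.67 [ 0.8003 -0.026  -0.    ]
brick side 0.47 [ 0.742  -0.2634  0.    ]
brick top 0.94 [ 0.7928 -0.01    0.    ]
beaker side 0.94 [ 0.7435 -0.2547  0.    ]
beaker top 0.57 [ 0.7358 -0.2351  0.    ]
tongs side 0.7 [ 0.6022 -0.0198  0.    ]
tongs side 0.56 [0.4138 0.0128 0.    ]
tongs top 0.76 [0.4181 0.0223 0.    ]
jar side 0.75 [0.7103 0.2749 0.    ]
jar top 0.94 [0.716  0.2735 0.    ]
scale side 0.58 [0.5136 0.3222 0.    ]
scale top 0.86 [0.5052 0.3232 0.    ]
```

View pics/z0.png

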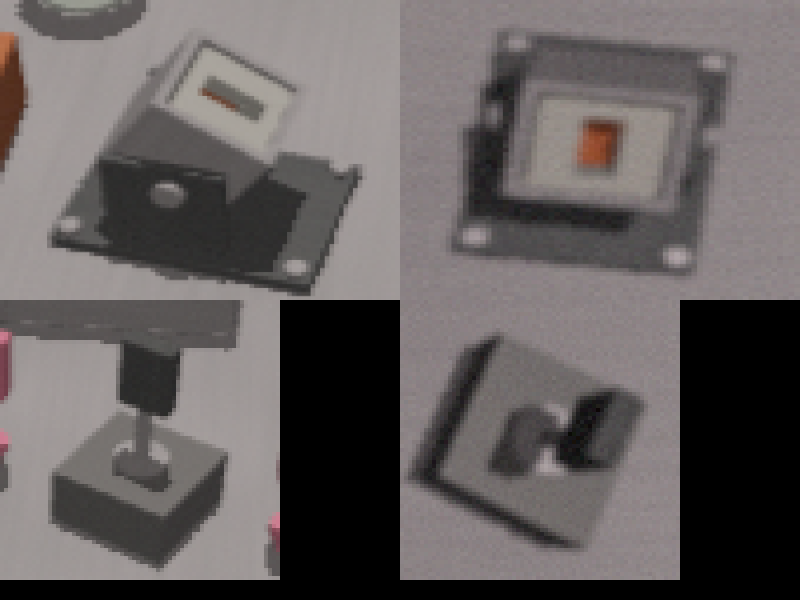

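```bash
cat > fit.py <<'E'
from h import *
from scipy.optimize import minimize
def Rz(a): c,s=np.cos(a),np.sin(a); return np.array([[c,-s,0],[s,c,0],[0,0,1]])
def box(cx,sx,cy,sy,z0,z1): return np.array([[cx+a*sx/2,cy+b*sy/2,z] for a in(-1,1) for b in(-1,1) for z in(z0,z1)])
def render(p,parts,q):
    m=np.zeros((400*4,640*4),np.uint8); R=Rz(q[2])
    for P in parts:
        u=np.array([proj(p,R@X+[q[0],q[1],0]) for X in P])
        cv2.fillConvexPoly(m,cv2.convexHull(((u+.5)*4).astype(np.int32)),1)
    return cv2.resize(m.astype(np.float32),(640,400),interpolation=cv2.INTER_AREA)
def fit(ps,masks,parts,q0):
    def f(q):
        q=[q[0],q[1],q[2]]; l=0
        for p,m in zip(ps,masks):
            r=render(p,parts,q); l+=1-np.minimum(r,m).sum()/np.maximum(r,m).sum()
        return l
    S=np.array([[0,0,0],[.01,0,0],[0,.01,0],[0,0,.15]])+q0
    r=minimize(f,q0,method='Nelder-Mead',options=dict(initial_simplex=S,xatol=1e-4,fatol=1e-5)); return r.x,r.fun
def mask(p,name,near):
    L=ctrl.silhouettes(p,name); L=[r for r in L if np.hypot(*(np.array(r['centre'])-near))<40]
    return L[0]['mask'].astype(np.float32) if L else None
REST=[box(0,.1,0,.1,0,.045)]
PUL=[box(0,.044,0,.018,.096,.151),np.array([[.022*np.cos(a),.022*np.sin(a),z] for a in np.linspace(0,6.28,24) for z in(.045,.051)]),box(0,.012,0,.012,.045,.096)]
ax=np.array([-.5,0,.75**.5]); e1=np.array([.75**.5,0,.5]); M=np.array([.0075,0,.11])
POK=np.array([M+a*.036*e1+[0,b*.036,0]+ax*h for a in(-1,1) for b in(-1,1) for h in(0,-.078)])
HOL=[box(.025,.15,0,.11,0,.01),POK]
PLUGF=[np.array([M-.003*ax+a*.028*e1+[0,b*.028,0] for a in(-1,1) for b in(-1,1)])]
E
python3 - <<'E'
from fit import *
np.set_printoptions(precision=4,suppress=True)
s=ctrl.snapshot('side'); t=ctrl.snapshot('top'); ps=[s,t]
for p,k in((s,'side'),(t,'top')):
    for n in('puller','rest','holder','plug','scale','pan'): print(k,n,[(np.round(r['centre']).tolist(),round(float(r['p']),2),int(r['mask'].sum())) for r in ctrl.silhouettes(p,n)[:3]])
pul=[mask(s,'puller',(366,125)),mask(t,'puller',(450,237))]
res=[mask(s,'rest',(366,140)),mask(t,'rest',(443,240))]
hol=[mask(s,'holder',(310,200)),mask(t,'holder',(323,193))]
plg=[mask(s,'plug',(313,185)),mask(t,'plug',(323,191))]
def go(n,ms,parts,q0):
    ok=[i for i in(0,1) if ms[i] is not None]
    for sub in ([ok] if len(ok)<2 else [ok,[0],[1]]):
        q,f=fit([ps[i] for i in sub],[ms[i] for i in sub],parts,q0); print(n,sub,q[:2],np.degrees(q[2]),f)
go('puller',pul,PUL,[.491,-.329,-.55])
u=[None if a is None or b is None else np.maximum(a,b) for a,b in zip(res,pul)]
go('rest+pul',u,REST+PUL,[.491,-.329,-.55])
u=[None if a is None or b is None else np.maximum(a,b) for a,b in zip(hol,plg)]
go('holder',u,HOL,[.597,-.021,0]); go('plugface',plg,PLUGF,[.597,-.021,0])
sc=[mask(s,'scale',(335,340)),mask(t,'scale',(187,233))]
go('scale',sc,[box(0,.18,0,.18,0,.052)],[.52,.314,0])
E
```

```text
side puller [([325.0, 119.0], 0.92, 377), ([365.0, 116.0], 0.82, 413), ([405.0, 137.0], 0.6, 444)]
side rest [([362.0, 142.0], 0.86, 890), ([389.0, 226.0], 0.39, 196), ([241.0, 204.0], 0.35, 3526)]
side holder [([302.0, 213.0], 0.65, 2060)]
side plug [([313.0, 185.0], 0.59, 381)]
side scale [([334.0, 343.0], 0.74, 9215)]
side pan [([331.0, 348.0], 0.71, 9287)]
top puller [([455.0, 236.0], 0.81, 496), ([438.0, 291.0], 0.74, 459), ([466.0, 187.0], 0.56, 490)]
top rest [([436.0, 246.0], 0.55, 1422)]
top holder [([326.0, 202.0], 0.72, 1765), ([454.0, 235.0], 0.61, 514)]
top plug [([326.0, 188.0], 0.76, 550)]
top scale [([185.0, 235.0], 0.95, 5549), ([320.0, 204.0], 0.7, 1833)]
top pan [([189.0, 236.0], 0.94, 5468)]
puller [0, 1] [ 0.4912 -0.3277] -36.53547348631377 0.22375094890594482
puller [0] [ 0.492  -0.3277] -42.15528348044446 0.10535663366317749
puller [1] [ 0.4903 -0.3266] -31.92518584531804 0.0968589186668396
rest+pul [0, 1] [ 0.4905 -0.3272] -26.88956237527834 0.1392269730567932
rest+pul [0] [ 0.4919 -0.3279] -28.6614817665333 0.0985671877861023
rest+pul [1] [ 0.49   -0.3274] -27.07721643568255 0.03245311975479126
holder [0, 1] [ 0.5973 -0.0245] -9.899162812582578 0.13231170177459717
holder [0] [ 0.5988 -0.0263] -9.516529923011019 0.0817265510559082
holder [1] [ 0.5969 -0.0241] -9.750577474807699 0.04101651906967163
plugface [0, 1] [ 0.5973 -0.0239] -9.22027671883654 0.15237408876419067
plugface [0] [ 0.5973 -0.0235] -9.055501221951008 0.08369976282119751
plugface [1] [ 0.5972 -0.0241] -10.158776232918763 0.06394708156585693
scale [0, 1] [0.5166 0.3174] 7.3063865732957165 0.13902801275253296
scale [0] [0.5172 0.3194] 7.005517053851273 0.06588053703308105
scale [1] [0.5155 0.3131] 6.714643821109528 0.06329315900802612
```

```bash
cat > mv.py <<'E'
import sys,json,numpy as np
# usage: mv.py "x,y,z,yaw" "x,y,z,yaw" ...  : deltas from each pose to the next
P=[np.array(eval(a),float) for a in sys.argv[1:]]
for a,b in zip(P,P[1:]):
    y=np.radians(a[3]); d=b[:3]-a[:3]
    print(np.round(np.array([d[0]*np.cos(y)+d[1]*np.sin(y), d[0]*np.sin(y)-d[1]*np.cos(y), -d[2]])/.2,4).tolist(), round(-((b[3]-a[3]+180)%360-180)/360,4))
E
python3 mv.py .212,.641,.227,-18.33 .34,.47,.227,-18.33 .45,.27,.227,-18.33 .5,.05,.227,-18.33 .5,-.15,.227,-18.33 .491,-.3275,.227,-29 .491,-.3275,.104,-29
```

```text
[0.8764, 0.6103, -0.0] -0.0
[0.8366, 0.7763, -0.0] -0.0
[0.5833, 0.9656, -0.0] -0.0
[0.3145, 0.9493, -0.0] -0.0
[0.2364, 0.8566, -0.0] 0.0296
[0.0, -0.0, 0.615] -0.0
```

>>> carry_out --deltas '[[[0.8764, 0.6103, 0, 0, 1], [0.8764, 0.6103, 0, 0, 1], [0.8764, 0.6103, 0, 0, 1], [0.8764, 0.6103, 0, 0, 1], [0.8764, 0.6103, 0, 0, 1]]]'

```text
clock: 3.9
tool_pos: [0.3421, 0.4663, 0.2271]
orientation: [-180.0, -0.0, -18.5]
force: [0.3, 1.0, -0.4]
opening: 0.0876
gripper_force: 0.0
```

>>> carry_out --deltas '[[[0.8366, 0.7763, 0, 0, 1], [0.8366, 0.7763, 0, 0, 1], [0.8366, 0.7763, 0, 0, 1], [0.8366, 0.7763, 0, 0, 1], [0.8366, 0.7763, 0, 0, 1]]]'

```text
clock: 4.4
tool_pos: [0.4511, 0.2673, 0.2269]
orientation: [-180.0, -0.0, -18.4]
force: [-0.3, 1.4, 0.4]
opening: 0.0873
gripper_force: 0.0
```

>>> carry_out --deltas '[[[0.5833, 0.9656, 0, 0, 1], [0.5833, 0.9656, 0, 0, 1], [0.5833, 0.9656, 0, 0, 1], [0.5833, 0.9656, 0, 0, 1], [0.5833, 0.9656, 0, 0, 1]]]'

```text
clock: 4.9
tool_pos: [0.5005, 0.0471, 0.2269]
orientation: [-180.0, -0.0, -18.4]
force: [0.9, 0.6, -0.1]
opening: 0.0876
gripper_force: 0.0
```

>>> carry_out --deltas '[[[0.3145, 0.9493, 0, 0, 1], [0.3145, 0.9493, 0, 0, 1], [0.3145, 0.9493, 0, 0, 1], [0.3145, 0.9493, 0, 0, 1], [0.3145, 0.9493, 0, 0, 1]]]'

```text
clock: 5.4
tool_pos: [0.4998, -0.1548, 0.2264]
orientation: [180.0, 0.0, -18.6]
force: [-0.5, 0.9, -0.4]
opening: 0.0875
gripper_force: 0.0
```

>>> carry_out --deltas '[[[0.2364, 0.8566, 0, 0.0296, 1], [0.2364, 0.8566, 0, 0.0296, 1], [0.2364, 0.8566, 0, 0.0296, 1], [0.2364, 0.8566, 0, 0.0296, 1], [0.2364, 0.8566, 0, 0.0296, 1]]]'

```text
clock: 5.9
tool_pos: [0.4911, -0.3304, 0.2259]
orientation: [180.0, 0.0, -29.2]
force: [0.6, 1.2, -0.1]
opening: 0.0876
gripper_force: 0.0
```

>>> carry_out --deltas '[[[0, 0, 0.2, 0, 1], [0, 0, 0.2, 0, 1]]]'

```text
clock: 6.1
tool_pos: [0.4889, -0.3258, 0.1822]
orientation: [-180.0, 0.4, -29.0]
force: [-0.9, 0.5, -0.9]
opening: 0.0875
gripper_force: 0.0
```

```bash
python3 - <<'E'
from h import *
o=ctrl.get_obs(); print(o['tool_pos'],o['orientation'],o['joint_pos'])
s=ctrl.snapshot('side'); t=ctrl.snapshot('top')
tp=o['tool_pos']
im=np.zeros((560,800,3),np.uint8)
for i,p in enumerate((s,t)):
    u=proj(p,tp); g=proj(p,[.491,-.3275,.151]); print(u,g)
    c=p['color'].copy(); cv2.circle(c,tuple(np.int32(u.round())),1,(0,255,0),-1); cv2.circle(c,tuple(np.int32(g.round())),1,(255,0,0),-1)
    x,y=np.int32(g); x=max(50,min(590,x)); y=max(50,min(350,y)); im[:400,i*400:i*400+400]=cv2.resize(c[y-50:y+50,x-50:x+50],(400,400),interpolation=3)
save({'color':im[:400]},'z1')
E
```

```text
[ 0.48893814 -0.32580967  0.18216831] [-179.99600351    0.43906783  -29.0356339 ] [-14.70169981  14.52375437 -13.89060271  -0.12748416 -62.01011213
  75.72629793]
[368.97209527  95.58664857] [367.39404392 104.8825875 ]
[469.50214347 235.53387907] [463.97471912 235.61581042]
```

View pics/z1.png

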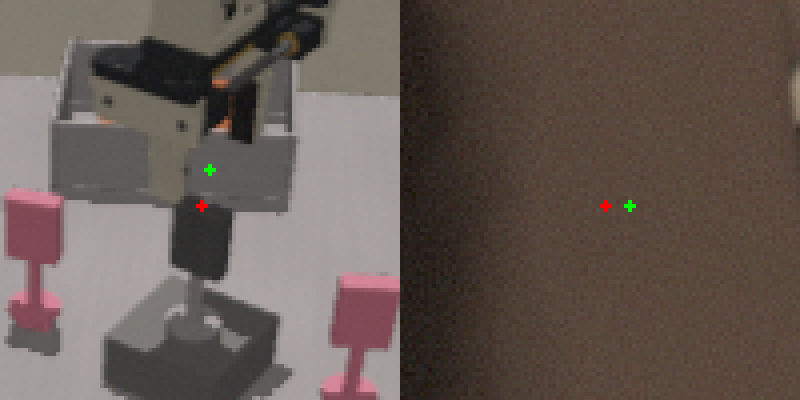

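>>> carry_out --deltas '[[[0, 0, 0.2, 0, 1], [0, 0, 0.415, 0, 1], [0, 0, 0.415, 0, 1], [0, 0, 0.415, 0, -1], [0, 0, 0.415, 0, -1]]]'

```text
clock: 6.7
tool_pos: [0.4934, -0.3283, 0.1067]
orientation: [-180.0, -0.2, -28.9]
force: [0.0, 0.3, 0.4]
opening: 0.0767
gripper_force: 0.0
```

>>> carry_out --deltas '[[[0, 0, 0, 0, -1], [0, 0, 0, 0, -1], [0, 0, 0, 0, -1], [0, 0, 0, 0, -1]]]'

```text
clock: 7.1
tool_pos: [0.4915, -0.3278, 0.1041]
orientation: [-180.0, -0.0, -29.0]
force: [-0.4, 0.0, 0.7]
opening: 0.045
gripper_force: 0.0
```

>>> carry_out --deltas '[[[0, 0, 0, 0, -1], [0, 0, 0, 0, -1], [0, 0, 0, 0, -1], [0, 0, 0, 0, -1], [0, 0, 0, 0, -1]]]'

```text
clock: 7.6
tool_pos: [0.4912, -0.3276, 0.1033]
orientation: [180.0, 0.0, -29.0]
force: [0.7, 0.2, -1.0]
opening: 0.0178
gripper_force: 30.0
```

>>> carry_out --deltas '[[[-0.02, 0, -0.012, 0, -1], [-0.06, 0, -0.016, 0, -1], [-0.0965, 0, -0.017, 0, -1], [-0.135, 0, -0.018, 0, -1], [-0.173, 0, -0.0175, 0, -1]]]'

```text
clock: 8.1
tool_pos: [0.4627, -0.3116, 0.1079]
orientation: [-180.0, -0.3, -29.0]
force: [4.7, -3.7, -5.8]
opening: 0.0182
gripper_force: 30.0
```

```bash
python3 - <<'E'
from h import *
s=ctrl.snapshot('side'); o=ctrl.get_obs(); print(o['tool_pos'],o['force'],o['moment'])
c=cv2.resize(s['color'][80:170,310:430],None,fx=5,fy=5,interpolation=3); save({'color':c},'z2')
E
```

```text
[ 0.46166046 -0.31098128  0.10784129] [ 3.16793586 -3.01739868 -4.1512918 ] [-1.2584239  -1.96311473 -0.04143942]
```

View pics/z2.png

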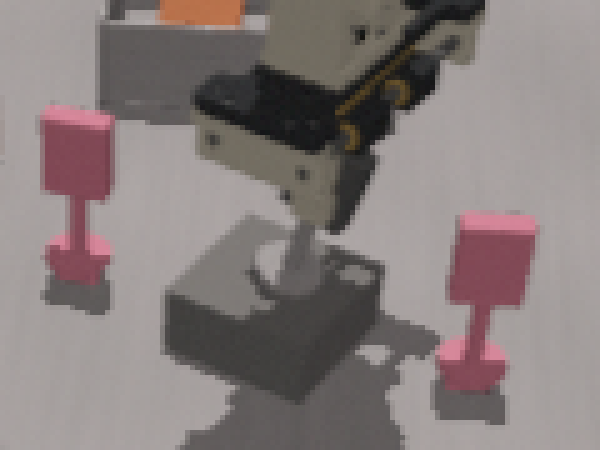

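>>> carry_out --deltas '[[[-0.04, 0, 0.003, 0, -1], [-0.078, 0, 0.008, 0, -1], [-0.082, 0, 0.01, 0, -1], [-0.082, 0, 0.01, 0, -1]]]'

```text
clock: 8.55
tool_pos: [0.4483, -0.3034, 0.1061]
orientation: [-180.0, -0.2, -28.9]
force: [4.3, -1.6, 0.0]
opening: 0.0179
gripper_force: 30.0
```

>>> carry_out --deltas '[[[0, 0, -0.1, 0, -1], [0, 0, -0.3, 0, -1], [0, 0, -0.5, 0, -1], [0, 0, -0.6, 0, -1], [0, 0, -0.6, 0, -1]]]'

```text
clock: 9.05
tool_pos: [0.4474, -0.3034, 0.2282]
orientation: [-180.0, -0.2, -29.0]
force: [0.7, -0.3, -1.8]
opening: 0.018
gripper_force: 30.0
```

```bash
python3 - <<'E'
from h import *
s=ctrl.snapshot('side'); o=ctrl.get_obs(); print(o['tool_pos'],o['force'],o['moment'],o['orientation'],o['opening'])
print(proj(s,o['tool_pos']))
c=cv2.resize(s['color'][20:140,320:480],None,fx=5,fy=5,interpolation=3); save({'color':c},'z3')
E
```

```text
[ 0.44641669 -0.30277747  0.22590866] [ 3.78056043e-04  9.70025829e-01 -3.43421508e+00] [ 0.04731892  0.08369382 -0.01529409] [-1.79958522e+02 -4.37879666e-02 -2.89931287e+01] 0.018099117041842548
[385.75626363  86.46547933]
```

View pics/z3.png

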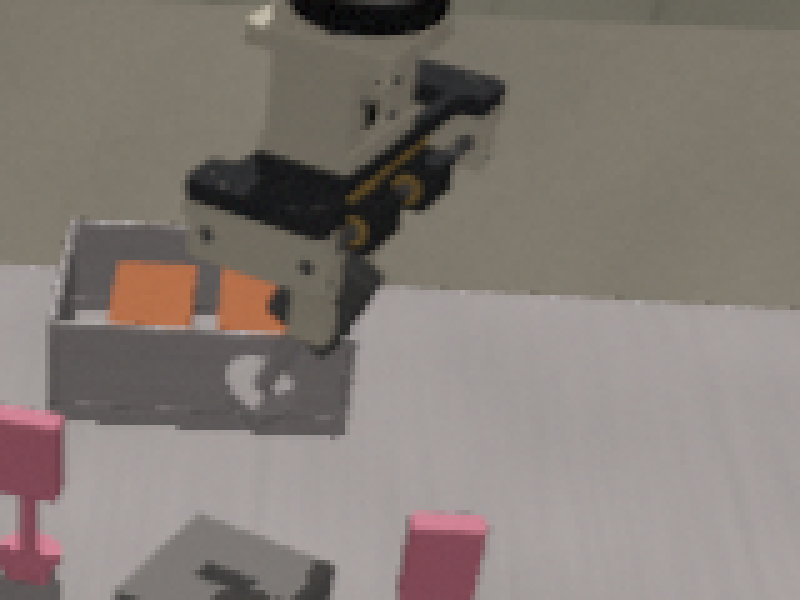

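```bash
python3 mv.py .4464,-.3028,.2255,-29 .49,-.16,.2255,-20 .5381,-.0140,.2079,-9.7
```

```text
[-0.1555, -0.7302, -0.0] -0.025
[-0.0237, -0.7682, 0.088] -0.0286
```

>>> carry_out --deltas '[[[-0.1555, -0.7302, 0, -0.025, -1], [-0.1555, -0.7302, 0, -0.025, -1], [-0.1555, -0.7302, 0, -0.025, -1], [-0.1555, -0.7302, 0, -0.025, -1]]]'

```text
clock: 9.5
tool_pos: [0.4903, -0.1557, 0.2232]
orientation: [-180.0, 0.2, -19.7]
force: [-0.4, -0.9, -2.4]
opening: 0.0178
gripper_force: 30.0
```

>>> carry_out --deltas '[[[-0.01, -0.25, 0, -0.0286, -1], [-0.0237, -0.5, 0.05, -0.0286, -1], [-0.0237, -0.7682, 0.088, -0.0286, -1], [-0.0237, -0.7682, 0.088, -0.0286, -1], [-0.0237, -0.7682, 0.088, -0.0286, -1]]]'

```text
clock: 10.0
tool_pos: [0.5371, -0.0132, 0.2052]
orientation: [179.9, 0.3, -9.6]
force: [-0.5, -0.3, -2.5]
opening: 0.0181
gripper_force: 30.0
```

```bash
python3 - <<'E'
from fit import *
np.set_printoptions(precision=4,suppress=True)
s=ctrl.snapshot('side'); t=ctrl.snapshot('top'); o=ctrl.get_obs(); print(o['tool_pos'],o['force'],o['orientation'],o['opening'])
G=o['tool_pos']+[0,0,.019]; hd=Rz(np.radians(-9.7))
def at(L,th): return G+hd@np.array([np.sin(th),0,-np.cos(th)])*L
for th in(20,25,30,35): print(th,proj(s,at(.095,np.radians(th))),proj(t,at(.095,np.radians(th))))
for p in(s,t): print([(np.round(r['centre'],1).tolist(),round(float(r['p']),2)) for r in ctrl.spot_point(p,'puller_tip')[:4]])
c=s['color'].copy()
for th,col in((25,(255,0,0)),(30,(0,255,0)),(35,(0,0,255))):
    cv2.circle(c,tuple(np.int32(proj(s,at(.095,np.radians(th))).round())),0,col,-1)
c=cv2.resize(c[90:210,240:400],None,fx=5,fy=5,interpolation=0); save({'color':c},'z4')
E
```

```text
[ 0.5372 -0.0149  0.2063] [-0.0937  0.8789 -2.5306] [179.9299   0.149   -9.6865] 0.01728260600201747
20 [328.328  177.9075] [323.3747 203.8403]
25 [325.2401 176.302 ] [323.9278 200.3027]
30 [322.2672 174.5132] [324.477  196.8298]
35 [319.4269 172.5507] [325.0194 193.4401]
[([399.9, 159.0], 0.57), ([320.9, 176.9], 0.54)]
[([428.4, 289.8], 0.89), ([451.4, 189.3], 0.61)]
```

View pics/z4.png

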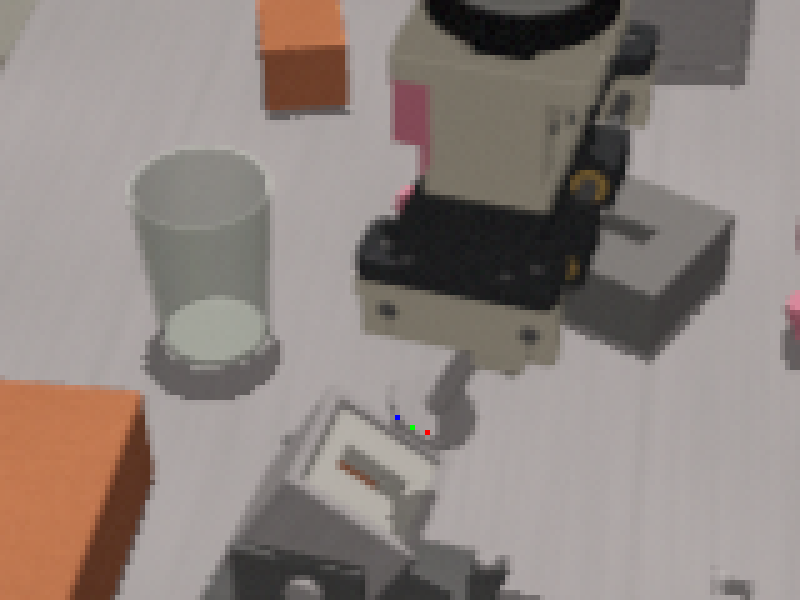

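>>> carry_out --deltas '[[[0.05, -0.003, 0.08, 0, -1], [0.099, -0.005, 0.157, 0, -1], [0.099, -0.005, 0.157, 0, -1]]]'

```text
clock: 10.5
tool_pos: [0.5573, -0.0178, 0.1735]
orientation: [179.9, 0.2, -9.8]
force: [-0.9, -0.2, -2.9]
opening: 0.0182
gripper_force: 30.0
```

```bash
python3 - <<'E'
from fit import *
np.set_printoptions(precision=4,suppress=True)
s=ctrl.snapshot('side'); t=ctrl.snapshot('top'); o=ctrl.get_obs(); print(o['tool_pos'],o['force'],o['orientation'],o['opening'])
G=o['tool_pos']+[0,0,.019]; hd=Rz(np.radians(-9.7))
for p in(s,):
  for n in('puller_tip','plug_top'): print([(np.round(r['centre'],1).tolist(),round(float(r['p']),2)) for r in ctrl.spot_point(p,n)[:4]])
print(proj(s,[0.6062,-0.0257,.1074]),[proj(s,G+hd@np.array([np.sin(a),0,-np.cos(a)])*.095) for a in np.radians([25,30,35])])
c=s['color']; c=cv2.resize(c[140:220,270:370],None,fx=8,fy=7,interpolation=3); save({'color':c},'z5')
E
```

```text
[ 0.5576 -0.0174  0.1754] [-0.4728 -0.2891 -1.292 ] [179.9484   0.0904  -9.7532] 0.01761173188646854
[([402.0, 160.0], 0.78), ([314.8, 184.0], 0.47)]
[([312.1, 183.5], 0.56)]
[313.5803 183.826 ] [array([317.1202, 184.2976]), array([314.2206, 182.572 ]), array([311.4454, 180.6825])]
```

View pics/z5.png

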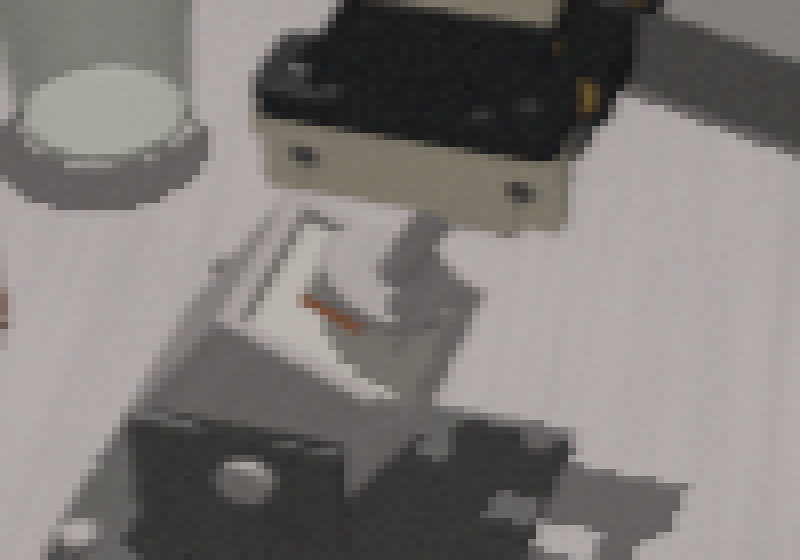

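>>> carry_out --deltas '[[[0.014, 0, 0.0243, 0, -1], [0.028, 0, 0.0486, 0, -1], [0.04, 0, 0.07, 0, -1], [0.05, 0, 0.0875, 0, -1], [0.05, 0, 0.0875, 0, -1]]]'

```text
clock: 11.2
tool_pos: [0.5667, -0.0181, 0.1594]
orientation: [180.0, 0.1, -9.7]
force: [-9.5, 3.3, 11.1]
opening: 0.0179
gripper_force: 30.0
```

>>> carry_out --deltas '[[[0.004, 0, 0.007, 0, -1], [0.008, 0, 0.013, 0, -1], [0.008, 0, 0.013, 0, -1]]]'

```text
clock: 11.5
tool_pos: [0.5673, -0.0183, 0.1585]
orientation: [180.0, 0.1, -9.6]
force: [-21.0, 5.8, 26.8]
opening: 0.0177
gripper_force: 30.0
```

```bash
python3 - <<'E'
from fit import *
np.set_printoptions(precision=4,suppress=True)
s=ctrl.snapshot('side'); o=ctrl.get_obs(); print(o['tool_pos'],o['force'],o['moment'],o['orientation'],o['opening'])
c=s['color']; c=cv2.resize(c[140:220,270:370],None,fx=8,fy=7,interpolation=3); save({'color':c},'z6')
E
```

```text
[ 0.5673 -0.0184  0.1585] [-19.1087   6.7007  27.553 ] [2.3368 6.9478 0.0994] [179.9694   0.1307  -9.6286] 0.017877403068883805
```

View pics/z6.png

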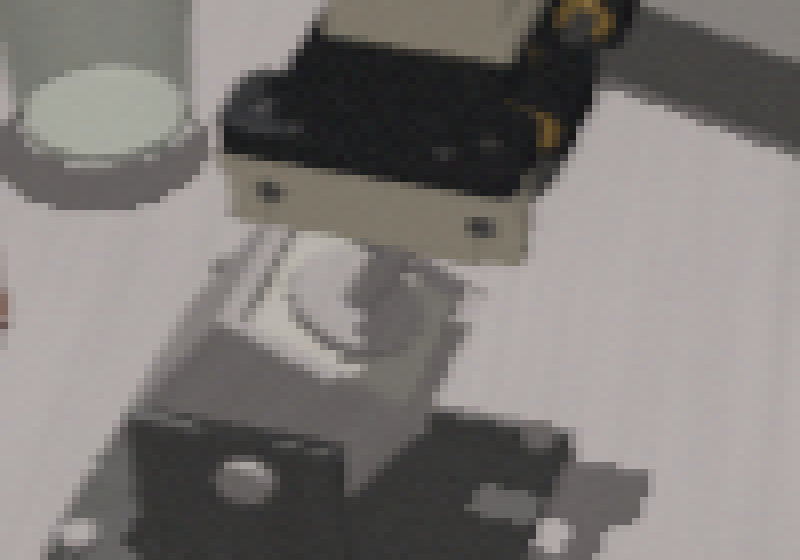

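>>> carry_out --deltas '[[[0, 0, 0, 0, -0.45], [0, 0, 0, 0, -0.45], [-0.025, 0, -0.074, 0, -0.45], [-0.05, 0, -0.148, 0, -0.477], [-0.05, 0, -0.148, 0, -0.477]]]'

```text
clock: 12.05
tool_pos: [0.5606, -0.0166, 0.1883]
orientation: [-179.9, -0.2, -9.7]
force: [-1.0, 0.6, 0.2]
opening: 0.0233
gripper_force: 0.0
```

```bash
cat > look.py <<'E'
from fit import *
np.set_printoptions(precision=4,suppress=True)
o=ctrl.get_obs(); print(o['clock'],o['tool_pos'],o['force'],o['moment'],o['orientation'],o['opening'],o['joint_pos'])
s=ctrl.snapshot('side')
for n in('puller_tip','puller_grip','plug_top'): print(n,[(np.round(r['centre'],1).tolist(),round(float(r['p']),2)) for r in ctrl.spot_point(s,n)[:4]])
print(proj(s,[.5677,-.0191,.1749]),proj(s,[0.6062,-0.0257,.1074]))
E
python3 look.py
```

```text
12.05 [ 0.5606 -0.0166  0.1883] [-0.9503  0.6061  0.2027] [-0.0019 -0.0305 -0.009 ] [-179.9409   -0.2135   -9.6582] 0.023308222973261628 [ 18.3323  11.3722 -17.2952   0.0548 -61.1163  61.9832]
puller_tip [([402.4, 158.8], 0.74), ([372.5, 187.9], 0.68)]
puller_grip [([408.8, 133.0], 0.93), ([355.5, 215.0], 0.63), ([302.4, 200.0], 0.32)]
plug_top [([314.3, 185.5], 0.64)]
[328.9732 165.9011] [313.5803 183.826 ]
```

>>> carry_out --deltas '[[[0, 0, 0.005, 0.023, -0.477], [0, 0, 0.01, 0.046, -0.45], [0, 0, 0.01, 0.069, -0.42], [0, 0, 0.01, 0.092, -0.39], [0, 0, 0.01, 0.115, -0.36]]]'

```text
clock: 12.75
tool_pos: [0.5593, -0.0169, 0.1827]
orientation: [179.9, 0.0, -51.4]
force: [0.1, 0.0, -0.3]
opening: 0.0275
gripper_force: 0.0
```

>>> carry_out --deltas '[[[0, 0, 0, 0.023, -0.34], [0, 0, 0, 0.046, -0.32], [0, 0, 0, 0.069, -0.3], [0, 0, 0, 0.092, -0.27], [0, 0, 0, 0.115, -0.25]]]'

```text
clock: 13.25
tool_pos: [0.5593, -0.0169, 0.1828]
orientation: [179.9, -0.0, -92.8]
force: [-0.2, -1.2, 0.5]
opening: 0.0323
gripper_force: 0.0
```

>>> carry_out --deltas '[[[0, 0, 0, 0.02, -0.25], [0, 0, 0, 0.04, -0.25], [0, 0, 0, 0.04, -0.25], [0, 0, 0, 0.04, -0.25]]]'

```text
clock: 13.65
tool_pos: [0.5595, -0.0169, 0.1831]
orientation: [180.0, -0.0, -106.7]
force: [1.3, -0.5, 0.3]
opening: 0.0331
gripper_force: 0.0
```

>>> carry_out --deltas '[[[0, 0, 0, -0.02, -0.25], [0, 0, 0, -0.02, -0.32], [0, 0, 0, -0.02, -0.4], [0, 0, 0, -0.02, -0.45], [0, 0, 0, -0.02, -0.5]]]'

```text
clock: 14.15
tool_pos: [0.5595, -0.0168, 0.1835]
orientation: [180.0, -0.0, -99.7]
force: [-0.6, 0.2, -0.3]
opening: 0.0228
gripper_force: 0.0
```

>>> carry_out --deltas '[[[0, 0, 0, 0, -0.6], [0, 0, 0, 0, -0.7], [0, 0, 0, 0, -0.7]]]'

```text
clock: 14.45
tool_pos: [0.5596, -0.0168, 0.1836]
orientation: [-180.0, -0.0, -99.7]
force: [0.2, -0.3, -0.6]
opening: 0.0133
gripper_force: 0.0
```

```bash
python3 look.py
```

```text
14.45 [ 0.5596 -0.0168  0.1836] [ 0.2138 -0.3326 -0.6176] [ 0.1069 -0.0483  0.0334] [-179.998    -0.0002  -99.6908] 0.013324121658256333 [ 18.3191  11.642  -17.5922   0.0013 -60.7641 -28.0105]
puller_tip [([402.5, 159.8], 0.77), ([408.0, 225.4], 0.61)]
puller_grip [([405.4, 132.0], 0.98), ([371.7, 216.6], 0.59)]
plug_top [([313.0, 184.9], 0.73)]
[328.9732 165.9011] [313.5803 183.826 ]
```

>>> carry_out --deltas '[[[0, 0, 0, 0, 0], [0, 0, -0.1, 0, 0], [0, 0, -0.35, 0, 0], [0.2, 0, -0.5, 0, 0], [0.45, 0, -0.5, 0, 0]]]'

```text
clock: 15.15
tool_pos: [0.547, -0.1054, 0.2889]
orientation: [-179.5, 0.1, -99.5]
force: [2.5, 0.1, -0.2]
opening: 0.0425
gripper_force: 0.0
```

>>> carry_out --deltas '[[[0.25, 0, 0, -0.023, 0.4], [0.5, 0, 0, -0.046, 0.7], [0.6, 0, 0, -0.069, 1], [0.6, 0, 0, -0.092, 1]]]'

```text
clock: 15.55
tool_pos: [0.5233, -0.2269, 0.2834]
orientation: [180.0, -0.0, -66.9]
force: [0.3, -0.0, -0.1]
opening: 0.0704
gripper_force: 0.0
```

```bash
python3 - <<'E'
from fit import *
o=ctrl.get_obs(); print(o['clock'],o['tool_pos'])
s=ctrl.snapshot('side'); t=ctrl.snapshot('top')
save(s,'s7'); save(t,'t7')
im=np.zeros((600,800,3),np.uint8)
im[:,:400]=cv2.resize(s['color'][135:255,270:350],(400,600),interpolation=3)
im[:,400:]=cv2.resize(t['color'][145:265,280:360],(400,600),interpolation=3)
save({'color':im},'z7')
for p in(s,t):
  for n in('puller_tip','puller_grip'): print(n,[(np.round(r['centre'],1).tolist(),round(float(r['p']),2)) for r in ctrl.spot_point(p,n)[:5]])
  print([(np.round(r['centre'],1).tolist(),round(float(r['p']),2),int(r['mask'].sum())) for r in ctrl.silhouettes(p,'puller')[:5]])
E
```

```text
15.55 [ 0.5232661  -0.22687037  0.28341963]
puller_tip [([400.7, 160.5], 0.91), ([410.5, 224.4], 0.82), ([325.5, 136.8], 0.75)]
puller_grip [([406.9, 132.6], 0.83), ([371.9, 219.8], 0.81), ([324.3, 107.4], 0.69)]
[([376.1, 217.6], 0.89, 497), ([405.6, 135.2], 0.81, 441), ([324.6, 114.4], 0.76, 319)]
puller_tip [([188.3, 235.7], 0.51), ([308.4, 294.4], 0.4)]
puller_grip []
[]
```

```bash
python3 - <<'E'
import cv2,numpy as np
s=cv2.imread('pics/s7.png'); t=cv2.imread('pics/t7.png')
im=np.zeros((600,800,3),np.uint8)
im[:,:440]=cv2.resize(s[160:280,350-10:428],(440,600),interpolation=3)
im[:,440:]=cv2.resize(t[170:310,265:349],(360,600),interpolation=3)
cv2.imwrite('pics/z8.png',im)
E
```

```text
(no output)
```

View pics/z8.png

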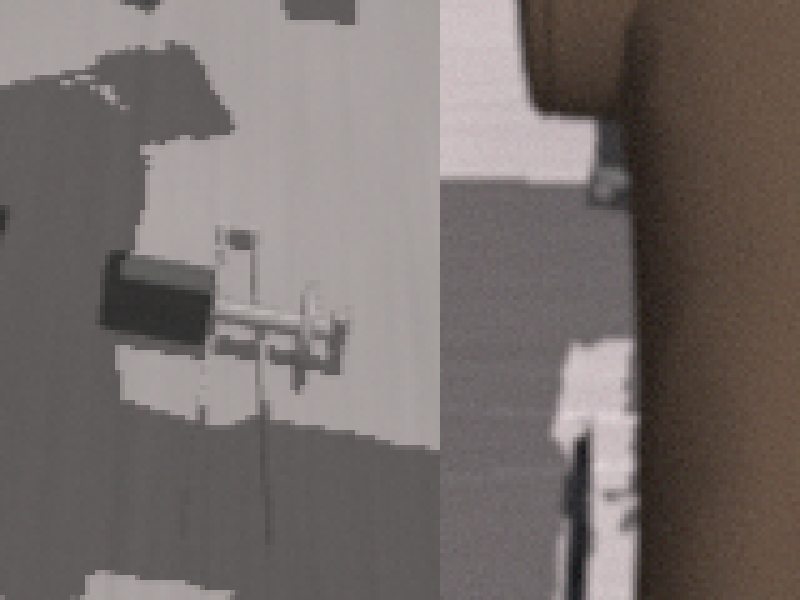

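>>> carry_out --deltas '[[[0.25, 0, 0, 0, 1], [0.5, 0, 0, 0, 1], [0.8, 0, 0, 0, 1], [0.8, 0, 0, 0, 1]]]'

```text
clock: 16.35
tool_pos: [0.5878, -0.3744, 0.2814]
orientation: [179.9, 0.1, -67.2]
force: [0.5, -0.1, -0.7]
opening: 0.0876
gripper_force: 0.0
```

```bash
python3 - <<'E'
from fit import *
from scipy.spatial.transform import Rotation as Ro
np.set_printoptions(precision=4,suppress=True)
o=ctrl.get_obs(); print(o['clock'],o['tool_pos'])
s=ctrl.snapshot('side'); t=ctrl.snapshot('top'); save(s,'s9'); save(t,'t9')
ms=[None,None]
for i,p in enumerate((s,t)):
  for n in('puller_tip','puller_grip'): print(n,[(np.round(r['centre'],1).tolist(),round(float(r['p']),2)) for r in ctrl.spot_point(p,n)[:5]])
  L=ctrl.silhouettes(p,'puller'); print([(np.round(r['centre'],1).tolist(),round(float(r['p']),2),int(r['mask'].sum())) for r in L[:5]])
  for r in L:
    c=np.array(r['centre'])
    if (i==0 and abs(c[0]-376)<15 and abs(c[1]-218)<15) or (i==1 and 270<c[0]<345 and 240<c[1]<330): ms[i]=r['mask']; break
np.savez('m9.npz',*[m for m in ms if m is not None]); print([m is not None for m in ms])
E
```

```text
16.35 [ 0.5878 -0.3744  0.2814]
puller_tip [([409.6, 222.4], 0.79), ([323.6, 132.4], 0.73), ([402.0, 159.1], 0.58)]
puller_grip [([404.8, 131.2], 0.9), ([370.3, 220.0], 0.64), ([324.8, 108.0], 0.62)]
[([407.7, 135.3], 0.81, 440), ([326.8, 115.6], 0.8, 420), ([304.3, 212.4], 0.72, 2079), ([376.0, 217.5], 0.68, 503)]
puller_tip [([425.7, 286.0], 0.71), ([325.8, 192.0], 0.7), ([309.6, 296.5], 0.63)]
puller_grip [([438.1, 239.5], 0.52), ([441.3, 295.8], 0.46)]
[([317.1, 276.5], 0.71, 65), ([431.5, 290.2], 0.56, 184)]
[True, True]
```

```bash
python3 - <<'E'
from h import *
np.set_printoptions(precision=4,suppress=True)
s=ctrl.snapshot('side'); t=ctrl.snapshot('top')
T,r=tri([s,t],[(410,223.4),(309,295.5)]); print('tip',T,r)
o,d=ray(s,(371,220)); d/=np.linalg.norm(d)
b=d@(T-o); q=b*b-((T-o)@(T-o)-.095**2); print('disc',q)
for k in(b-max(q,0)**.5,b+max(q,0)**.5): print('grip',o+k*d, proj(t,o+k*d))
for z in(.009,.02,.022,.038): print(z,onz(s,(371,220),z),onz(t,(309,295.5),z),onz(s,(410,223.4),z))
a=cv2.imread('pics/t9.png').astype(int); b0=cv2.imread('pics/t0.png').astype(int)
g=a.mean(2)[246:306:2,290:346:2].astype(int); g0=b0.mean(2)[246:306:2,290:346:2].astype(int)
for i,row in enumerate(g): print(246+2*i,' '.join(f'{v:3d}' for v in row))
E
```

```text
tip [0.3617 0.0151 0.0394] [np.float64(0.0010715179371606398), np.float64(0.0010715179371607513)]
disc -0.0002929451782147652
grip [0.4582 0.0126 0.0362] [309.3732 254.7647]
grip [0.4582 0.0126 0.0362] [309.3732 254.7647]
0.009 [ 0.4567 -0.0111  0.009 ] [0.358  0.0151 0.009 ] [ 0.3569 -0.0115  0.009 ]
0.02 [ 0.4573 -0.0015  0.02  ] [0.359  0.0152 0.02  ] [ 0.3591 -0.0019  0.02  ]
0.022 [0.4574 0.0002 0.022 ] [0.3591 0.0152 0.022 ] [ 0.3594 -0.0001  0.022 ]
0.038 [0.4583 0.0142 0.038 ] [0.3605 0.0152 0.038 ] [0.3625 0.0139 0.038 ]
246 180 178 162 106  91  93  97  96  99  95  93  81  49  48  56  78  94  98  96  99 100  94  95  98  94 106 157 184
248 180 177 141  97  97  96  97  90  95  91  95  85  47  54  52  76  94  95  97  96 100  99  96  97  90 123 178 184
250 177 176 116  93  96  91  94  93  95  93  91  72  54  50  46  85  94  98  96  95  97  95  94  96  96 134 178 179
252 175 172 113  96  93  95  89  94  96  98  94  71  52  55  53  88  95  96  98  97  98  95 103  99  95 142 186 190
254 180 160  98  95  98  95  97  99  94 101  96  61  50  49  53  88  95  92  96  96  96  96  97  97 
[... 2215 characters left out ...]
 178
294  92  94  98  97  98  98  97  92  99  99  98  94  95  95  96  93  95 103 140 171 177 180 179 179 180 181 175 174
296  97  92 100  95  94  99 100  93  98  95  91  95  91  98  98  98  93 103 170 180 178 179 178 180 180 182 176 183
298  93  90 100 101  99  96  93  93 101 100  95  95  94 100  96  90 100 119 177 178 182 180 181 183 184 182 179 181
300  94  93  92  97  92  99  94  96 101  97  94  96  97  97  96  97 100 153 180 176 176 176 179 177 177 177 177 180
302  94  97  96  93  95  98  95  98  96  99  99  98  92  94  95  96 109 174 180 174 178 176 178 179 175 176 180 184
304  95  94 102  93  97  95  96  98  95  95  93  98  96  91  95  93 129 174 178 175 172 174 172 175 177 179 179 178
```

```bash
python3 - <<'E'
from h import *
np.set_printoptions(precision=4,suppress=True)
s=ctrl.snapshot('side'); t=ctrl.snapshot('top')
print(tri([s,t],[(371,220),(316,256)]))
for z in(.038,.05,.06): print(z,onz(t,(316,256),z),onz(t,(317.3,246),z),onz(t,(315.2,266),z),onz(t,(312.5,286),z))
a=cv2.imread('pics/s9.png').astype(int)
g=a.mean(2)[205:238,350:418:2].astype(int)
for i,row in enumerate(g): print(205+i,' '.join(f'{v:3d}' for v in row))
a=cv2.imread('pics/t9.png').mean(2).astype(int)
print(a[236:248:2,306:326:2])
E
```

```text
(array([ 0.4561, -0.0042,  0.0168]), [np.float64(0.0009722739970018764), np.float64(0.0009722739970017104)])
0.038 [ 0.4548 -0.0037  0.038 ] [ 0.4793 -0.0074  0.038 ] [ 0.4306 -0.0012  0.038 ] [0.3828 0.0063 0.038 ]
0.05 [ 0.4546 -0.0034  0.05  ] [ 0.4787 -0.007   0.05  ] [ 0.4307 -0.001   0.05  ] [0.3835 0.0065 0.05  ]
0.06 [ 0.4544 -0.0031  0.06  ] [ 0.4783 -0.0068  0.06  ] [ 0.4308 -0.0007  0.06  ] [0.3842 0.0066 0.06  ]
205  92 100  95  94  92  94 111 109 163 166 167 168 165 169 167 168 164 159 155 165 172 166 167 165 162 163 164 164 164 163 164 163 163 162
206  94  94  94  94 103  95  96  95 108 166 167 167 166 166 167 168 165 152 110 107 141 162 167 165 163 164 165 164 164 164 164 163 161 162
207  94  95  95  95  95  94  95  94  93 109 110 167 166 167 167 167 165 149  94  95 121 160 167 165 162 163 164 163 165 162 164 163 163 161
208  93  95  95  93  94  94  95  94  95  94  95 111 166 166 166 166 164 149  95  94 115 162 166 164 162 164 164 163 163 163 163 163 163 162
209  93  96  95  94  93  94  94  93  93  95  96  97 109 153 167 167 164 122 123  93 113 165 167 165 162 164 163 
[... 3506 characters left out ...]
4  92  92  92  93  92
235  92  93  93  94  92  93  92  91  93  93  93  93  92  92  93  92  92  90  92  91  93  89  93  91  94  94  94  92  94  93  93  94  94  91
236 120  92  93  94  92  92  92  92  92  93  94  93  92  91  91  94  92  93  91  93  93  89  92  93  93  93  92  94  93  93  92  93  92  92
237 157 119  91  93  93  92  92  92  91  93  95  92  92  91  91  90  92  92  94  91  92  87  93  93  93  95  94  93  94  93  93  93  93  93
[[ 94  97  92  96  99  95  95  95  95 102]
 [101  95  93  90  92  95  95  96  93  98]
 [100  94 101  96  97 100  99  98  97  94]
 [ 94  97  94  94  98  96  95  99  95  98]
 [ 98  96  93  92  74  79  81  94  99  97]
 [ 99  95  93  81  49  48  56  78  94  98]]
```

```bash
python3 -c "
from h import *
o=ctrl.get_obs(); print(o['clock'],o['tool_pos'],o['orientation'])"
python3 mv.py .586,-.3735,.2830,-67 .52,-.19,.22,-35 .4476,-.0026,.1,-7.5
```

```text
16.95 [ 0.58678709 -0.3705385   0.28417097] [-1.79964125e+02 -3.02332143e-02 -6.69734432e+01]
[-0.9735, -0.0547, 0.315] -0.0889
[-0.834, -0.5599, 0.6] -0.0764
```

>>> carry_out --deltas '[[[-0.97, -0.07, 0.315, -0.0889, -0.1], [-0.97, -0.07, 0.315, -0.0889, -0.1], [-0.97, -0.07, 0.315, -0.0889, -0.1], [-0.97, -0.07, 0.315, -0.0889, -0.1]]]'

```text
clock: 17.35
tool_pos: [0.5243, -0.1896, 0.2215]
orientation: [-180.0, -0.0, -34.7]
force: [0.7, 1.1, -0.5]
opening: 0.0616
gripper_force: 0.0
```

>>> carry_out --deltas '[[[-0.834, -0.56, 0.6, -0.0764, -0.1], [-0.834, -0.56, 0.6, -0.0764, -0.1], [-0.834, -0.56, 0.6, -0.0764, -0.1], [-0.834, -0.56, 0.6, -0.0764, -0.1], [-0.834, -0.56, 0.6, -0.0764, -0.1]]]'

```text
clock: 17.85
tool_pos: [0.4512, -0.002, 0.101]
orientation: [-180.0, 0.0, -7.4]
force: [0.3, 0.3, 0.5]
opening: 0.0398
gripper_force: 0.0
```

>>> carry_out --deltas '[[[0, 0, 0, 0, -0.1]]]'

```text
clock: 17.95
tool_pos: [0.4504, -0.0017, 0.1003]
orientation: [179.9, 0.2, -7.3]
force: [-0.1, 0.2, 0.3]
opening: 0.0394
gripper_force: 0.0
```

>>> carry_out --deltas '[[[-0.012, 0.004, 0.2, 0, -0.1], [-0.012, 0.004, 0.38, 0, -0.1], [-0.012, 0.004, 0.45, 0, -0.1], [-0.012, 0.004, 0.45, 0, -0.5], [-0.012, 0.004, 0.45, 0, -1]]]'

```text
clock: 18.45
tool_pos: [0.4511, -0.0041, 0.0125]
orientation: [-180.0, -0.0, -7.5]
force: [0.3, -0.1, -0.6]
opening: 0.0287
gripper_force: 0.0
```

>>> carry_out --deltas '[[[0, 0, 0, 0, -1], [0, 0, 0, 0, -1], [0, 0, 0, 0, -1]]]'

```text
clock: 18.75
tool_pos: [0.4516, -0.0038, 0.0131]
orientation: [-179.9, -0.1, -7.5]
force: [0.6, 0.8, 8.2]
opening: 0.0175
gripper_force: 29.9
```

>>> carry_out --deltas '[[[0, 0, -0.1, 0, -1], [0, 0, -0.35, 0, -1], [0, 0, -0.6, 0, -1], [0, 0, -0.85, 0, -1], [0, 0, -0.95, 0, -1]]]'

```text
clock: 19.25
tool_pos: [0.452, -0.0038, 0.2072]
orientation: [-179.8, -0.4, -7.5]
force: [0.0, 0.5, -2.5]
opening: 0.0179
gripper_force: 30.0
```

```bash
python3 -c "
from h import *
o=ctrl.get_obs(); print(o['clock'],o['tool_pos'],o['orientation'],o['force'],o['moment'])"
python3 mv.py .4515,-.0035,.2,-7.5 .53,-.02,.21,-50 .61,-.025,.21,-92.5 .6552,-.0341,.21,-135 .6552,-.0341,.17,-177.5
```

```text
19.25 [ 0.45197637 -0.00375458  0.20723971] [-179.81576646   -0.39242328   -7.47378213] [ 0.04039885  0.47882201 -2.4860524 ] [ 0.05080326 -0.21702508 -0.01651439]
[0.3999, 0.0306, -0.05] 0.1181
[0.2763, -0.2903, -0.0] 0.1181
[0.0356, -0.2278, -0.0] 0.1181
[-0.0, 0.0, 0.2] 0.1181
```

>>> carry_out --deltas '[[[0.1, 0.01, -0.01, 0.0236, -1], [0.2, 0.02, -0.02, 0.0472, -1], [0.3, 0.03, -0.03, 0.0708, -1], [0.4, 0.03, -0.03, 0.0944, -1], [0.4, 0.03, -0.03, 0.1181, -1]]]'

```text
clock: 19.75
tool_pos: [0.5303, -0.0208, 0.2076]
orientation: [180.0, 0.0, -50.4]
force: [-0.5, 0.2, -2.2]
opening: 0.0175
gripper_force: 29.9
```

>>> carry_out --deltas '[[[0.055, -0.058, 0, 0.0236, -1], [0.11, -0.116, 0, 0.0472, -1], [0.165, -0.174, 0, 0.0708, -1], [0.22, -0.232, 0, 0.0944, -1], [0.276, -0.29, 0, 0.1181, -1]]]'

```text
clock: 20.25
tool_pos: [0.6088, -0.0256, 0.2077]
orientation: [179.9, 0.0, -92.9]
force: [0.6, 0.2, -2.3]
opening: 0.018
gripper_force: 29.9
```

>>> carry_out --deltas '[[[0.01, -0.06, 0, 0.0236, -1], [0.02, -0.12, 0, 0.0472, -1], [0.03, -0.18, 0, 0.0708, -1], [0.0356, -0.2278, 0, 0.0944, -1], [0.0356, -0.2278, 0, 0.1181, -1]]]'

```text
clock: 20.75
tool_pos: [0.6543, -0.0349, 0.2072]
orientation: [179.9, -0.1, -135.4]
force: [-1.0, 0.3, -3.0]
opening: 0.0182
gripper_force: 29.9
```

>>> carry_out --deltas '[[[0, 0, 0.0, 0.0236, -1], [0, 0, 0.0, 0.0472, -1], [0, 0, 0.0, 0.0708, -1], [0, 0, 0.05, 0.0944, -1], [0, 0, 0.1, 0.1181, -1]]]'

```text
clock: 21.25
tool_pos: [0.6535, -0.0346, 0.1878]
orientation: [180.0, -0.0, -177.9]
force: [-0.7, -0.1, -2.3]
opening: 0.0179
gripper_force: 29.9
```

>>> carry_out --deltas '[[[0, 0, 0.0, 0.017, -1], [0, 0, 0.0, 0.034, -1], [0, 0, 0.0, 0.034, -1]]]'

```text
clock: 21.55
tool_pos: [0.6534, -0.0347, 0.1876]
orientation: [-180.0, -0.1, 170.1]
force: [-0.5, 1.0, -2.4]
opening: 0.0181
gripper_force: 30.0
```

```bash
python3 - <<'E'
from fit import *
np.set_printoptions(precision=4,suppress=True)
o=ctrl.get_obs(); print(o['clock'],o['tool_pos'],o['orientation'],o['force'],o['moment'],o['joint_pos'])
s=ctrl.snapshot('side'); 
for n in('puller_tip','puller_grip'): print(n,[(np.round(r['centre'],1).tolist(),round(float(r['p']),2)) for r in ctrl.spot_point(s,n)[:5]])
P=o['tool_pos']+[0,0,.019]; hd=Rz(np.radians(-9.7))
for th in(0,15,-15):
    a=np.radians(th); tt=np.array([np.cos(a),0,-np.sin(a)]); n=np.array([np.sin(a),0,np.cos(a)])
    print(th,'tip',proj(s,P+hd@(.092*tt-.010*n)))
E
```

```text
21.55 [ 0.6534 -0.0347  0.1876] [-179.9984   -0.0634  170.0923] [-0.4868  1.0022 -2.3961] [ 0.0866 -0.0831 -0.0073] [  13.9942   20.1093   -5.1721   -0.0268  -64.7773 -113.8904]
puller_tip [([401.1, 158.3], 0.92), ([324.3, 135.3], 0.85)]
puller_grip [([407.8, 133.6], 0.82), ([325.9, 106.8], 0.74), ([293.5, 151.2], 0.73), ([301.2, 201.0], 0.2)]
0 tip [256.0886 144.4242]
15 tip [259.6545 152.6978]
-15 tip [254.8447 136.0638]
```

>>> carry_out --deltas '[[[0, 0, 0.15, 0, -1], [0, 0, 0.215, 0, -1], [0, 0, 0.233, 0, -1], [-0.023, 0, 0.25, 0, -1], [-0.046, 0, 0.2645, 0, -1]]]'

```text
clock: 22.2
tool_pos: [0.6632, -0.0365, 0.1368]
orientation: [-180.0, 0.0, 170.3]
force: [-3.8, 0.2, 7.0]
opening: 0.018
gripper_force: 30.0
```

>>> carry_out --deltas '[[[-0.0145, 0, 0.02, 0, -1], [-0.0285, 0, 0.04, 0, -1], [-0.038, 0, 0.063, 0, -1], [-0.046, 0, 0.086, 0, -1]]]'

```text
clock: 22.6
tool_pos: [0.674, -0.0381, 0.1206]
orientation: [-180.0, 0.2, 170.3]
force: [-0.1, -0.0, 8.0]
opening: 0.018
gripper_force: 30.0
```

```bash
cat > tip.py <<'E'
from fit import *
np.set_printoptions(precision=4,suppress=True)
o=ctrl.get_obs(); print(o['clock'],o['tool_pos'],o['orientation'],o['force'],o['moment'])
s=ctrl.snapshot('side'); save(s,'last')
for n in('puller_tip','puller_grip'): print(n,[(np.round(r['centre'],1).tolist(),round(float(r['p']),2)) for r in ctrl.spot_point(s,n)[:5]])
P=o['tool_pos']+[0,0,.019]; hd=Rz(np.radians(-9.7))
for th in(0,15,30,45,60,75):
    a=np.radians(th); tt=np.array([np.cos(a),0,-np.sin(a)]); n=np.array([np.sin(a),0,np.cos(a)])
    print(th,'tip',proj(s,P+hd@(.092*tt-.010*n)),'collar',proj(s,P+hd@(.072*tt-.010*n)))
for r in ctrl.silhouettes(s,'puller'): print(np.round(r['centre'],1),round(float(r['p']),2),int(r['mask'].sum()))
E
python3 tip.py
```

```text
22.6 [ 0.674  -0.0381  0.1206] [-179.9909    0.2204  170.3025] [-0.0619 -0.0485  7.9933] [-0.0602  0.2044  0.0092]
puller_tip [([259.6, 176.0], 0.73), ([402.4, 160.2], 0.64), ([261.2, 179.4], 0.53)]
puller_grip [([324.3, 107.7], 0.68), ([406.8, 133.9], 0.55)]
0 tip [252.1337 164.5239] collar [259.5249 166.0219]
15 tip [255.5658 171.9893] collar [262.3358 171.9113]
30 tip [260.8701 178.9982] collar [266.6396 177.4351]
45 tip [267.67   185.1709] collar [272.1364 182.2794]
60 tip [275.5494 190.1923] collar [278.4847 186.1806]
75 tip [284.0672 193.8094] collar [285.3149 188.9276]
[290.7 174.5] 0.77 308
[326.7 115.1] 0.74 377
[409.7 137.5] 0.62 437
```

>>> carry_out --deltas '[[[0.006, 0, 0.0205, 0, -1], [0.011, 0, 0.041, 0, -1], [0.016, 0, 0.058, 0, -1], [0.021, 0, 0.075, 0, -1], [0.021, 0, 0.075, 0, -1]]]'

```text
clock: 23.3
tool_pos: [0.6733, -0.0378, 0.1066]
orientation: [180.0, 0.6, 170.3]
force: [10.5, -5.4, 6.2]
opening: 0.0178
gripper_force: 30.0
```

```bash
python3 tip.py
```

```text
23.3 [ 0.6733 -0.0378  0.1066] [179.9605   0.6187 170.322 ] [10.5121 -5.4075  6.2376] [-1.9554 -3.6993  0.1083]
puller_tip [([328.7, 135.3], 0.82), ([267.4, 187.1], 0.8), ([401.0, 160.6], 0.65)]
puller_grip [([327.6, 108.0], 0.78), ([408.6, 133.1], 0.74), ([288.4, 170.7], 0.69)]
0 tip [253.1692 168.8389] collar [260.4863 170.3393]
15 tip [256.5482 176.154 ] collar [263.2551 176.1103]
30 tip [261.7846 183.0341] collar [267.5045 181.5326]
45 tip [268.5065 189.1049] collar [272.9384 186.297 ]
60 tip [276.302  194.0551] collar [279.2185 190.1431]
75 tip [284.7334 197.6343] collar [285.9787 192.8625]
[405.  135.2] 0.85 417
[325.4 119.6] 0.73 399
[290.  178.4] 0.69 244
[305.9 211. ] 0.22 2140
```

>>> carry_out --deltas '[[[-0.002, 0, 0.015, 0, -1], [-0.004, 0, 0.03, 0, -1], [-0.004, 0, 0.04, 0, -1], [-0.004, 0, 0.04, 0, -1]]]'

```text
clock: 23.9
tool_pos: [0.6726, -0.0375, 0.0979]
orientation: [180.0, 0.4, 170.3]
force: [8.2, -2.9, 7.8]
opening: 0.0179
gripper_force: 30.0
```

```bash
python3 tip.py
```

```text
23.9 [ 0.6726 -0.0375  0.0979] [179.9569   0.4395 170.2965] [ 8.1884 -2.9095  7.8403] [-0.983  -2.2581  0.0797]
puller_tip [([327.3, 137.6], 0.92), ([403.3, 157.5], 0.9), ([270.5, 194.2], 0.71)]
puller_grip [([289.1, 177.3], 0.64), ([326.2, 111.5], 0.58), ([407.9, 134.7], 0.57)]
0 tip [253.9003 171.5262] collar [261.1729 173.0282]
15 tip [257.2455 178.7497] collar [263.9149 178.7272]
30 tip [262.4395 185.5514] collar [268.1304 184.0876]
45 tip [269.1133 191.5601] collar [273.5255 188.8032]
60 tip [276.8573 196.4669] collar [279.7639 192.6159]
75 tip [285.2364 200.0231] collar [286.4817 195.3186]
[404.6 135.9] 0.95 437
[325.3 116.9] 0.66 430
[280.4 185.1] 0.62 215
```

>>> carry_out --deltas '[[[0.01, 0, 0.015, 0, -1], [0.02, 0, 0.03, 0, -1], [0.025, 0, 0.035, 0, -1], [0.025, 0, 0.035, 0, -1]]]'

```text
clock: 24.5
tool_pos: [0.672, -0.0369, 0.094]
orientation: [179.9, 0.9, 170.4]
force: [14.4, -6.6, 14.3]
opening: 0.018
gripper_force: 30.0
```

```bash
python3 tip.py
```

```text
24.5 [ 0.672  -0.0369  0.094 ] [179.9066   0.9428 170.3873] [14.3592 -6.5622 14.3178] [-2.142  -4.5705  0.1336]
puller_tip [([401.8, 159.1], 0.98), ([273.8, 196.9], 0.73), ([324.9, 138.1], 0.58)]
puller_grip [([324.8, 106.9], 0.84), ([289.6, 177.4], 0.67), ([407.1, 133.3], 0.63), ([279.7, 153.0], 0.59), ([241.8, 206.2], 0.56)]
0 tip [254.3109 172.8412] collar [261.5667 174.3449]
15 tip [257.641  180.0248] collar [264.2968 180.0124]
30 tip [262.8169 186.7924] collar [268.4979 185.3461]
45 tip [269.4708 192.7746] collar [273.8769 190.041 ]
60 tip [277.1943 197.6634] collar [280.0988 193.8398]
75 tip [285.553  201.2105] collar [286.8002 196.536 ]
[282.5 185.1] 0.79 280
[405.6 135. ] 0.64 414
[324.8 115. ] 0.59 379
```

>>> carry_out --deltas '[[[0.012, 0, 0.015, 0, -1], [0.022, 0, 0.03, 0, -1], [0.022, 0, 0.03, 0, -1], [-0.02, 0, 0, 0, -1], [-0.03, 0, -0.2, 0, -1]]]'

```text
clock: 25.2
tool_pos: [0.6676, -0.0375, 0.1242]
orientation: [-179.9, -0.4, 170.2]
force: [-1.2, -0.4, -3.8]
opening: 0.0177
gripper_force: 30.0
```

>>> carry_out --deltas '[[[0, 0, -0.25, 0, -1], [0, 0, -0.5, 0, -1], [0, 0, -0.5, 0, -1]]]'

```text
clock: 25.5
tool_pos: [0.6732, -0.0375, 0.2365]
orientation: [179.9, 0.7, 170.3]
force: [-0.1, -0.2, -1.5]
opening: 0.0178
gripper_force: 30.0
```

```bash
python3 tip.py
```

```text
25.5 [ 0.6732 -0.0375  0.2365] [179.856    0.6768 170.2662] [-0.0712 -0.1538 -1.5385] [ 0.061  -0.315   0.0184]
puller_tip [([322.0, 138.0], 0.92), ([267.4, 150.8], 0.7), ([403.6, 158.9], 0.55)]
puller_grip [([405.7, 131.8], 0.9), ([283.4, 127.9], 0.87), ([325.0, 108.8], 0.79)]
0 tip [244.8526 125.7242] collar [252.9627 127.1911]
15 tip [248.7626 134.6583] collar [256.1515 134.2378]
30 tip [254.6899 142.9204] collar [260.9548 140.7511]
45 tip [262.2158 150.0798] collar [267.0392 146.3714]
60 tip [270.8862 155.787 ] collar [274.0308 150.8028]
75 tip [280.2268 159.7668] collar [281.53   153.8134]
[323.8 117.7] 0.91 437
[406.6 135.5] 0.89 446
[273.7 140.2] 0.73 433
```

```bash
cat > rel.py <<'E'
from fit import *
np.set_printoptions(precision=4,suppress=True)
hd=Rz(np.radians(-9.7))
def onplane(p,uv,P):
    o,d=ray(p,uv); n=hd[:,1]; X=o+d*((P-o)@n)/(d@n); return hd.T@(X-P)
if __name__=='__main__':
    o=ctrl.get_obs(); P=o['tool_pos']+[0,0,.019]; print(o['clock'],o['tool_pos'])
    for k in range(2):
        s=ctrl.snapshot('side'); r0=proj(s,P)
        L={}
        for n in('puller_tip','puller_grip'):
            c=[r for r in ctrl.spot_point(s,n) if np.hypot(*(np.array(r['centre'])-r0))<50]
            if c: L[n]=onplane(s,c[0]['centre'],P)*1000; print(n,c[0]['centre'],L[n])
        if len(L)==2:
            v=L['puller_tip']-L['puller_grip']; print('len',np.hypot(v[0],v[2]),'theta',np.degrees(np.arctan2(-v[2],v[0])))
    m=[r['mask'] for r in ctrl.silhouettes(s,'puller') if np.hypot(*(np.array(r['centre'])-r0))<50]
    if m:
        m=m[0].astype(np.float32)
        def parts(th,a,off):
            t=np.array([np.cos(th),0,-np.sin(th)]); n=np.array([np.sin(th),0,np.cos(th)]); y=np.array([0,1,0])
            Q=lambda h,u,v: P+hd@((a-h)*t-off*n+u*n+v*y)   # h above tip
            B=lambda h0,h1,w,d:[Q(h,i*w/2,j*d/2) for h in(h0,h1) for i in(-1,1) for j in(-1,1)]
            C=lambda h0,h1,r:[Q(h,r*np.cos(k),r*np.sin(k)) for h in(h0,h1) for k in np.linspace(0,6.28,16)]
            return [B(0,.008,.028,.01),C(.008,.017,.005),C(.017,.023,.022),C(.023,.068,.006),B(.068,.123,.044,.018)]
        occ=np.zeros((400,640),np.float32) # finger occluder: ignore rows above TCP line near the tool
        def f(q):
            r=np.zeros((1600,2560),np.uint8)
            for B in parts(np.radians(q[0]),q[1]/1000,q[2]/1000):
                u=np.array([proj(s,X) for X in B]); cv2.fillConvexPoly(r,cv2.convexHull(((u+.5)*4).astype(np.int32)),1)
            r=cv2.resize(r.astype(np.float32),(640,400),interpolation=cv2.INTER_AREA)
            W=np.ones_like(r); fy=proj(s,P-[0,0,.019]); W[:int(fy[1])+2]=0
            return 1-(W*np.minimum(r,m)).sum()/(W*np.maximum(r,m)).sum()
        S=np.array([[52,90,8],[62,90,8],[52,82,8],[52,90,0]],float)
        q=minimize(f,S[0],method='Nelder-Mead',options=dict(initial_simplex=S,xatol=.1,fatol=1e-3)); print('fit theta,a,off',q.x,q.fun)
E
python3 rel.py
```

```text
25.7 [ 0.6686 -0.0372  0.2262]
puller_tip [325.6, 135.1] [-94.3838  -0.      13.69  ]
puller_grip [324.4, 110.6] [-92.0124  -0.      73.5956]
len 59.95258875812813 theta 92.2668545952794
puller_tip [269.8, 155.0] [ 44.7571  -0.     -73.0628]
puller_grip [286.2, 129.2] [-4.161  -0.     10.7162]
len 97.01492228376172 theta 59.71959920113314
fit theta,a,off [52. 90.  8.] 1.0
```

>>> carry_out --deltas '[[[0.22, 0, 0, 0, -1], [0.42, 0, 0.03, 0, -1], [0.614, 0.002, 0.12, 0, -1], [0.614, 0.002, 0.195, 0, -1], [0.614, 0.002, 0.195, 0, -1]]]'

```text
clock: 26.55
tool_pos: [0.5471, -0.0161, 0.1877]
orientation: [-180.0, -0.1, 170.2]
force: [1.3, -1.1, -2.5]
opening: 0.0174
gripper_force: 30.0
```

>>> carry_out --deltas '[[[0, 0, 0, 0, -1]]]'

```text
clock: 26.65
tool_pos: [0.5496, -0.0161, 0.1894]
orientation: [-180.0, 0.0, 170.2]
force: [0.4, 0.5, -1.4]
opening: 0.0175
gripper_force: 30.0
```

```bash
python3 rel.py; python3 rel.py
```

```text
26.65 [ 0.5496 -0.0161  0.1894]
puller_tip [320.1, 176.3] [ 40.2438  -0.     -71.6129]
puller_grip [340.0, 156.8] [-7.0315 -0.     -0.7196]
len 85.21038199782956 theta 56.302631232188126
puller_tip [320.7, 175.7] [ 38.7154  -0.     -69.2829]
puller_grip [336.2, 157.2] [ 1.6662 -0.     -3.9038]
len 75.14694228937995 theta 60.460477036433886
fit theta,a,off [ 79.9409  84.0704 -22.0966] 0.14073169231414795
27.0 [ 0.5493 -0.0161  0.1889]
puller_tip [324.1, 177.1] [ 30.6445   0.     -71.2464]
puller_grip [340.6, 154.9] [-7.889   0.      5.3264]
len 85.72176712104586 theta 63.28718246979135
puller_tip [319.7, 180.1] [ 41.8066   0.     -83.975 ]
puller_grip [339.0, 155.5] [-4.2886  0.      2.7903]
len 98.24960234125273 theta 62.0199726072331
fit theta,a,off [ 78.5885  86.1811 -19.2765] 0.15627950429916382
```

>>> carry_out --deltas '[[[-0.03, 0, 0.05, 0, -1], [-0.06, 0, 0.1, 0, -1], [-0.085, 0, 0.143, 0, -1], [-0.105, 0, 0.177, 0, -1], [-0.122, 0, 0.205, 0, -1]]]'

```text
clock: 27.85
tool_pos: [0.5715, -0.0204, 0.1486]
orientation: [-179.9, -0.2, 170.2]
force: [-21.9, 7.1, 34.6]
opening: 0.018
gripper_force: 30.0
```

>>> carry_out --deltas '[[[0, 0, 0, 0, -1]]]'

```text
clock: 27.95
tool_pos: [0.5717, -0.0204, 0.1483]
orientation: [-179.9, -0.2, 170.2]
force: [-10.1, 2.5, 11.6]
opening: 0.018
gripper_force: 30.0
```

>>> carry_out --deltas '[[[0, 0, 0, 0.018, -1], [0, 0, 0, 0.036, -1], [0, 0, 0, 0.054, -1]]]'

```text
clock: 28.25
tool_pos: [0.5733, -0.018, 0.1494]
orientation: [179.8, 0.0, 150.6]
force: [-9.0, 13.2, 15.6]
opening: 0.0194
gripper_force: 30.8
```

>>> carry_out --deltas '[[[0, 0, 0, 0.018, -1], [0, 0, 0, 0.036, -1]]]'

```text
clock: 28.45
tool_pos: [0.5749, -0.0173, 0.1501]
orientation: [179.6, 0.1, 137.7]
force: [-4.7, 12.6, 14.0]
opening: 0.0216
gripper_force: 31.6
```

>>> carry_out --deltas '[[[0, 0, 0, 0.016, -1], [0, 0, 0, 0.032, -1], [0, 0, 0, 0.05, -1], [0, 0, 0, 0.05, -1]]]'

```text
clock: 28.85
tool_pos: [0.5766, -0.0184, 0.1503]
orientation: [179.5, 0.1, 119.7]
force: [0.6, 5.7, 9.9]
opening: 0.0251
gripper_force: 32.3
```

```bash
python3 tip.py | head -3; python3 -c "
from h import *
print(ctrl.get_obs()['joint_pos'])"
```

```text
28.85 [ 0.5766 -0.0184  0.1503] [179.5458   0.1148 119.7404] [0.6391 5.6597 9.9025] [ 2.5905 -0.9459  0.8194]
puller_tip [([313.9, 187.3], 0.78), ([401.0, 157.9], 0.63)]
puller_grip [([406.9, 132.8], 0.96), ([329.2, 171.8], 0.58), ([247.4, 315.3], 0.45), ([334.5, 343.0], 0.38), ([331.5, 334.6], 0.38)]
[ 1.75906940e+01  1.46483031e+01 -1.83653376e+01  2.84131062e-02
 -5.65101830e+01 -1.67663979e+02]
```

>>> carry_out --deltas '[[[0, 0, 0, 0, 0.1], [0, 0, 0, 0, 0.1], [0, 0, -0.1, 0, 0.1], [0, 0, -0.3, 0, 0.1], [0, 0, -0.42, 0, 0.1]]]'

```text
clock: 29.55
tool_pos: [0.5735, -0.0206, 0.2337]
orientation: [180.0, 0.1, 119.8]
force: [0.6, 1.0, 0.8]
opening: 0.0479
gripper_force: 0.0
```

```bash
python3 tip.py | head -3
```

```text
29.55 [ 0.5735 -0.0206  0.2337] [179.9684   0.0631 119.7927] [0.5815 0.9506 0.7944] [ 0.0053 -0.2479  0.0233]
puller_tip [([313.2, 190.3], 0.88), ([401.6, 160.7], 0.68), ([325.6, 137.9], 0.53)]
puller_grip [([407.2, 131.8], 0.7), ([333.6, 168.1], 0.64), ([315.7, 215.7], 0.52), ([324.4, 108.3], 0.48)]
```

>>> carry_out --deltas '[[[0, 0, 0, -0.0236, 0.1], [0, 0, 0, -0.0472, 0.1], [0, 0, 0, -0.0708, 0.1], [0, 0, 0, -0.0944, 0.1], [0, 0, 0, -0.118, 0.1]]]'

```text
clock: 30.25
tool_pos: [0.5721, -0.0205, 0.2299]
orientation: [-179.9, -0.2, 162.6]
force: [0.0, -0.4, 0.7]
opening: 0.0485
gripper_force: 0.0
```

>>> carry_out --deltas '[[[0, 0, 0, -0.0236, 0.1], [0, 0, 0, -0.0472, 0.1], [0, 0, 0, -0.0708, 0.1], [0, 0, 0, -0.0944, 0.1], [0, 0, 0, -0.118, 0.1]]]'

```text
clock: 30.75
tool_pos: [0.5721, -0.0205, 0.2299]
orientation: [180.0, -0.2, -154.9]
force: [-0.6, -0.8, 0.0]
opening: 0.0483
gripper_force: 0.0
```

>>> carry_out --deltas '[[[0, 0, 0, -0.0236, 0.1], [0, 0, 0, -0.0472, 0.1], [0, 0, 0, -0.0708, 0.1], [0, 0, 0, -0.0944, 0.1], [0, 0, 0, -0.118, 0.1]]]'

```text
clock: 31.25
tool_pos: [0.5721, -0.0205, 0.2299]
orientation: [179.9, -0.1, -112.4]
force: [-1.0, -0.1, -0.9]
opening: 0.0485
gripper_force: 0.0
```

>>> carry_out --deltas '[[[0, 0, 0, -0.0236, 0.1], [0, 0, 0, -0.0472, 0.1], [0, 0, 0, -0.0708, 0.1], [0, 0, 0, -0.0944, 0.1], [0, 0, 0, -0.118, 0.1]]]'

```text
clock: 31.75
tool_pos: [0.5721, -0.0205, 0.2299]
orientation: [179.8, 0.0, -70.0]
force: [0.4, -1.0, -1.2]
opening: 0.0481
gripper_force: 0.0
```

```bash
python3 tip.py | head -3; python3 mv.py .5750,-.0203,.2330,-70 .5575,-.017,.185,-60.3
```

```text
31.75 [ 0.5721 -0.0205  0.2299] [179.8275   0.0247 -69.9553] [ 0.4413 -0.9549 -1.1887] [ 0.0193 -0.0523  0.0677]
puller_tip [([312.7, 187.2], 0.94), ([401.3, 158.8], 0.82), ([324.6, 137.8], 0.58), ([314.8, 183.8], 0.39)]
puller_grip [([336.3, 169.9], 0.85), ([406.0, 132.9], 0.66), ([322.6, 108.8], 0.55), ([282.3, 154.8], 0.32)]
[-0.0454, 0.0766, 0.24] -0.0269
```

```bash
python3 - <<'E'
from rel import *
s=ctrl.snapshot('side')
H=np.array([.5973,-.0242,0])
g=[r['centre'] for r in ctrl.spot_point(s,'puller_grip') if np.hypot(r['centre'][0]-335,r['centre'][1]-169)<12]
for c in [[336.3,169.9],[333.6,168.1]]+g: print(c,onplane(s,c,H))
for c in([312.7,187.2],): print('tip',onplane(s,c,H))
E
```

```text
[336.3, 169.9] [-0.0477 -0.      0.1671]
[333.6, 168.1] [-0.0411  0.      0.1709]
tip [ 0.0117 -0.      0.0951]
```

```bash
python3 mv.py .5721,-.0205,.2299,-70 .5456,-.0154,.175,-60.3;  python3 mv.py .5456,-.0154,.175,-60.3 .552,-.0165,.177,-105
```

```text
[-0.0693, 0.1158, 0.2745] -0.0269
[0.0206, -0.0251, -0.01] 0.1242
```

>>> carry_out --deltas '[[[-0.0693, 0.1158, 0.02, -0.0135, 0.15], [-0.0693, 0.1158, 0.15, -0.0269, 0.15], [-0.0693, 0.1158, 0.2745, -0.0269, 0.15], [-0.0693, 0.1158, 0.2745, -0.0269, -0.2], [-0.0693, 0.1158, 0.2745, -0.0269, -1]]]'

```text
clock: 32.55
tool_pos: [0.5466, -0.0151, 0.1773]
orientation: [180.0, -0.0, -60.7]
force: [1.0, -0.3, 0.7]
opening: 0.0396
gripper_force: 0.0
```

>>> carry_out --deltas '[[[0, 0, 0, 0, -1], [0, 0, 0, 0, -1], [0, 0, 0, 0, -1]]]'

```text
clock: 32.85
tool_pos: [0.5474, -0.0148, 0.1783]
orientation: [-179.9, -0.0, -60.6]
force: [-0.2, -0.2, 4.9]
opening: 0.0234
gripper_force: 27.3
```

>>> carry_out --deltas '[[[0.004, -0.005, 0, 0.02, -1], [0.008, -0.01, 0, 0.04, -1], [0.012, -0.015, 0, 0.06, -1], [0.016, -0.02, 0, 0.08, -1], [0.02, -0.025, 0, 0.1, -1]]]'

```text
clock: 33.35
tool_pos: [0.5539, -0.0157, 0.1806]
orientation: [-179.8, 0.0, -96.8]
force: [-10.9, 3.5, 23.5]
opening: 0.0249
gripper_force: 33.7
```

>>> carry_out --deltas '[[[0, 0, 0, 0.015, -1], [0, 0, 0, 0.025, -1], [0, 0, 0, 0.025, -1]]]'

```text
clock: 33.65
tool_pos: [0.554, -0.0158, 0.1806]
orientation: [-179.8, 0.1, -105.6]
force: [-8.1, 2.4, 21.3]
opening: 0.0257
gripper_force: 33.4
```

>>> carry_out --deltas '[[[0, 0, 0, 0, 0.2], [0, 0, 0, 0, 0.2], [0, 0, -0.15, 0, 0.5], [0, 0, -0.26, -0.0236, 1], [0, 0, -0.26, -0.0472, 1]]]'

```text
clock: 34.15
tool_pos: [0.5546, -0.0159, 0.2323]
orientation: [-179.7, 0.0, -88.3]
force: [-0.2, -0.3, 0.2]
opening: 0.06
gripper_force: 0.0
```

>>> carry_out --deltas '[[[0, 0, 0, -0.0236, 1], [0, 0, 0, -0.0472, 1], [0, 0, 0, -0.0708, 1], [0, 0, 0, -0.0944, 1], [0, 0, 0, -0.118, 1]]]'

```text
clock: 34.65
tool_pos: [0.5528, -0.016, 0.2288]
orientation: [180.0, 0.0, -45.8]
force: [-1.0, -0.5, 0.1]
opening: 0.0875
gripper_force: 0.0
```

>>> carry_out --deltas '[[[0, 0, 0, -0.0236, 1], [0, 0, 0, -0.0472, 1], [0, 0, 0, -0.0708, 1], [0, 0, 0, -0.0944, 1], [0, 0, 0, -0.1015, 1]]]'

```text
clock: 35.15
tool_pos: [0.5528, -0.016, 0.2288]
orientation: [-180.0, 0.0, -9.3]
force: [0.4, 0.2, 0.7]
opening: 0.0877
gripper_force: 0.0
```

```bash
python3 - <<'E'
from rel import *
o=ctrl.get_obs(); print(o['clock'],o['tool_pos'],o['orientation'])
H=np.array([.5973,-.0242,0])
for k in range(2):
    s=ctrl.snapshot('side')
    for n,z in(('puller_grip',(333,168)),('puller_tip',(314,186))):
        for r in ctrl.spot_point(s,n):
            if np.hypot(*(np.array(r['centre'])-z))<16: print(n,np.round(r['centre'],1),round(float(r['p']),2),onplane(s,r['centre'],H))
E
```

```text
35.15 [ 0.5528 -0.016   0.2288] [-179.9995    0.0098   -9.2986]
puller_grip [336.  168.4] 0.71 [-0.0469  0.      0.1715]
puller_tip [311.5 188.4] 0.64 [ 0.015 -0.     0.09 ]
puller_grip [334.8 170.2] 0.56 [-0.0441 -0.      0.1653]
puller_tip [312.3 184.8] 0.68 [ 0.0125 -0.      0.1031]
```

>>> carry_out --deltas '[[[0, 0, 0.1, 0, 0.45], [0, 0, 0.25, 0, 0.4], [0, 0, 0.4, 0, 0.4], [0, 0, 0.4, 0, 0.1], [0, 0, 0.4, 0, -1]]]'

```text
clock: 35.95
tool_pos: [0.5529, -0.0162, 0.1494]
orientation: [180.0, 0.0, -9.6]
force: [0.8, 0.8, 0.7]
opening: 0.053
gripper_force: 0.0
```

>>> carry_out --deltas '[[[0, 0, 0, 0, -1], [0, 0, 0, 0, -1], [0, 0, 0, 0, -1]]]'

```text
clock: 36.25
tool_pos: [0.5536, -0.0157, 0.1506]
orientation: [-179.9, -0.1, -9.6]
force: [-1.5, 2.0, 4.6]
opening: 0.0439
gripper_force: 29.8
```

>>> carry_out --deltas '[[[-0.012, 0, -0.022, 0, -1], [-0.025, 0, -0.0435, 0, -1], [-0.045, 0, -0.078, 0, -1], [-0.0675, 0, -0.117, 0, -1], [-0.09, 0, -0.156, 0, -1]]]'

```text
clock: 36.75
tool_pos: [0.5344, -0.013, 0.1803]
orientation: [180.0, 0.0, -9.6]
force: [3.4, 0.3, -6.6]
opening: 0.0438
gripper_force: 29.9
```

```bash
cat > pg.py <<'E'
from rel import *
o=ctrl.get_obs(); print(o['clock'],o['tool_pos'],o['orientation'],o['force'],o['moment'],o['opening'])
H=np.array([.5973,-.0242,0])
s=ctrl.snapshot('side')
for n in('puller_grip','puller_tip','plug_top','plug_base'):
    for r in ctrl.spot_point(s,n)[:5]:
        if 260<r['centre'][0]<390 and 140<r['centre'][1]<215: print(n,np.round(r['centre'],1),round(float(r['p']),2),onplane(s,r['centre'],H))
E
python3 pg.py
```

```text
36.75 [ 0.5344 -0.013   0.1803] [179.993    0.0366  -9.606 ] [ 3.3885  0.3205 -6.6287] [-0.1496 -0.8876 -0.0378] 0.04382055726793463
puller_grip [340.5 162.8] 0.65 [-0.057  -0.      0.1907]
puller_tip [319.  182.1] 0.54 [-0.0051 -0.      0.117 ]
puller_tip [322.8 179.7] 0.27 [-0.0148 -0.      0.1275]
plug_top [322.8 178.3] 0.97 [-0.0148  0.      0.1321]
plug_base [307.5 189.6] 0.64 [ 0.0258 -0.      0.0828]
```

>>> carry_out --deltas '[[[-0.03, 0, -0.052, 0, -1], [-0.06, 0, -0.104, 0, -1], [-0.09, 0, -0.156, 0, -1], [-0.12, 0, -0.208, 0, -1], [-0.15, 0, -0.26, 0, -1]]]'

```text
clock: 37.5
tool_pos: [0.504, -0.008, 0.2327]
orientation: [180.0, 0.1, -9.6]
force: [-0.6, 0.1, -5.7]
opening: 0.0436
gripper_force: 30.0
```

```bash
python3 pg.py
```

```text
37.5 [ 0.504  -0.008   0.2327] [179.9911   0.0836  -9.6053] [-0.6488  0.0824 -5.7411] [ 0.0771  0.3033 -0.004 ] 0.04362377960519744
puller_grip [358.9 143.1] 0.63 [-0.0954 -0.      0.2542]
puller_grip [336.1 166.8] 0.36 [-0.047  -0.      0.1763]
puller_tip [335.6 166.5] 0.78 [-0.0458 -0.      0.1769]
plug_top [338.1 167.2] 0.6 [-0.0517 -0.      0.1763]
plug_base [325.3 183.3] 0.6 [-0.021  -0.      0.1173]
```

>>> carry_out --deltas '[[[-0.12, 0, 0, 0, -1], [-0.22, 0, 0.02, 0, -1], [-0.22, 0, 0.14, 0, -1], [-0.22, 0, 0.255, 0, -1], [-0.16, 0, 0.255, 0, -1]]]'

```text
clock: 38.25
tool_pos: [0.4706, -0.0034, 0.178]
orientation: [179.9, 0.4, -9.6]
force: [-2.0, -0.2, -7.5]
opening: 0.044
gripper_force: 30.0
```

>>> carry_out --deltas '[[[0.07, 0, 0, 0, -1], [0.14, 0, 0, 0, -1], [0.21, 0, 0, 0, -1], [0.28, 0, 0, 0, -1], [0.33, 0, 0, 0, -1]]]'

```text
clock: 38.75
tool_pos: [0.54, -0.0141, 0.181]
orientation: [180.0, 0.1, -9.6]
force: [-5.3, 0.4, -4.7]
opening: 0.0438
gripper_force: 30.0
```

```bash
python3 pg.py
```

```text
38.75 [ 0.54   -0.0141  0.181 ] [179.976    0.0573  -9.6224] [-5.3275  0.3504 -4.7005] [0.4193 2.2286 0.0681] 0.043788039571740586
puller_tip [336.7 189.1] 0.48 [-0.0498  0.      0.1057]
plug_top [338.4 189.1] 0.66 [-0.0541 -0.      0.1069]
plug_base [337.8 204. ] 0.72 [-0.0538  0.      0.0541]
plug_base [280.3 155.2] 0.28 [0.0894 0.     0.1786]
plug_base [363.  146.1] 0.26 [-0.1047  0.      0.2483]
```

>>> carry_out --deltas '[[[0.02, 0, 0, 0, -1], [0.04, 0, 0, 0, -1], [0.04, 0, 0, 0, -1], [-0.05, 0, 0, 0, -1], [-0.08, 0, -0.1, 0, -1]]]'

```text
clock: 39.5
tool_pos: [0.5211, -0.0111, 0.1991]
orientation: [179.9, 0.2, -9.6]
force: [-3.5, 0.2, -6.0]
opening: 0.0437
gripper_force: 30.0
```

```bash
python3 pg.py; python3 mv.py .530,-.012,.2,-9.6 .51,.15,.215,-1 .5165,.316,.215,7
```

```text
39.5 [ 0.5211 -0.0111  0.1991] [179.945    0.207   -9.6247] [-3.5209  0.1543 -5.953 ] [-0.0094  1.0538  0.0165] 0.04370620515737765
puller_tip [346.7 185.5] 0.58 [-0.0741 -0.      0.1244]
plug_top [351.7 181.5] 0.77 [-0.0855 -0.      0.1405]
plug_base [350.8 203. ] 0.69 [-0.0869 -0.      0.0678]
plug_base [362.4 144.5] 0.45 [-0.1031 -0.      0.2522]
[-0.2337, -0.782, -0.075] -0.0239
[0.018, -0.8304, -0.0] -0.0222
```

```bash
python3 mv.py .5211,-.0111,.199,-9.6 .51,.15,.225,-1 .5165,.316,.225,7
```

```text
[-0.1891, -0.785, -0.13] -0.0239
[0.018, -0.8304, -0.0] -0.0222
```

>>> carry_out --deltas '[[[-0.02, -0.08, -0.08, -0.003, -1], [-0.06, -0.25, -0.13, -0.008, -1], [-0.1, -0.43, -0.13, -0.014, -1], [-0.145, -0.61, -0.13, -0.019, -1], [-0.189, -0.785, -0.13, -0.0239, -1]]]'

```text
clock: 40.25
tool_pos: [0.512, 0.1515, 0.2264]
orientation: [180.0, 0.0, -0.9]
force: [0.5, 0.1, -6.3]
opening: 0.0441
gripper_force: 30.0
```

>>> carry_out --deltas '[[[0.005, -0.19, 0, -0.005, -1], [0.01, -0.39, 0, -0.01, -1], [0.014, -0.58, 0, -0.015, -1], [0.018, -0.74, 0, -0.02, -1], [0.018, -0.83, 0, -0.0222, -1]]]'

```text
clock: 40.75
tool_pos: [0.5187, 0.3187, 0.2256]
orientation: [180.0, 0.0, 7.1]
force: [0.6, -2.6, -6.9]
opening: 0.0438
gripper_force: 30.0
```

>>> carry_out --deltas '[[[0, 0, 0, 0, -1], [0, 0, 0, 0, -1]]]'

```text
clock: 40.95
tool_pos: [0.5183, 0.3158, 0.2259]
orientation: [179.9, 0.1, 7.0]
force: [-0.5, -0.3, -6.4]
opening: 0.0438
gripper_force: 30.0
```

```bash
cat > up.py <<'E'
from fit import *
np.set_printoptions(precision=4,suppress=True)
o=ctrl.get_obs(); print(o['clock'],o['tool_pos'],o['orientation'],o['force'],o['moment'])
P=o['tool_pos']+[0,0,.019]; W=Rz(np.radians(o['orientation'][2]))
for k in range(2):
    s=ctrl.snapshot('side'); r0=proj(s,P-[0,0,.1])
    for n in('puller_tip','plug_top','plug_base'):
        for r in ctrl.spot_point(s,n)[:4]:
            if np.hypot(*(np.array(r['centre'])-r0))<90:
                oo,d=ray(s,r['centre']); nn=W[:,1]; X=oo+d*((P-oo)@nn)/(d@nn); print(n,np.round(r['centre'],1),round(float(r['p']),2),'world',X,'rel',W.T@(X-P))
save(s,'up')
m=[r['mask'] for r in ctrl.silhouettes(s,'plug') if np.hypot(*(np.array(r['centre'])-r0))<90]
if m:
    c,(w,h),a=cv2.minAreaRect(np.argwhere(m[0])[:,::-1].astype(np.float32)); print('rect',c,w,h,a,'vertical in image at plug:',proj(s,P-[0,0,.15])-proj(s,P-[0,0,.08]))
E
python3 up.py
```

```text
40.95 [0.5183 0.3158 0.2259] [179.9157   0.0896   7.0149] [-0.5306 -0.2859 -6.4229] [ 0.2549  0.0888 -0.0102]
plug_base [331.2 323.4] 0.98 world [0.5244 0.3165 0.0866] rel [ 0.0061  0.     -0.1583]
rect (334.0, 325.5) 21.0 36.0 90.0 vertical in image at plug: [-0.6295 18.8462]
```

>>> carry_out --deltas '[[[0, 0, 0.06, 0, -1], [0, 0, 0.13, 0, -1], [0, 0, 0.17, 0, -1], [0, 0, 0.18, 0, -1], [0, 0, 0.18, 0, -1]]]'

```text
clock: 41.9
tool_pos: [0.5184, 0.3158, 0.1904]
orientation: [179.9, 0.1, 7.0]
force: [0.4, 0.5, -5.4]
opening: 0.0438
gripper_force: 30.0
```

>>> carry_out --deltas '[[[0, 0, 0.0075, 0, -1], [0, 0, 0.015, 0, -1], [0, 0, 0.0225, 0, -1]]]'

```text
clock: 42.2
tool_pos: [0.5186, 0.3161, 0.1869]
orientation: [-180.0, -0.0, 7.0]
force: [0.5, 0.2, -6.4]
opening: 0.0438
gripper_force: 30.0
```

>>> carry_out --deltas '[[[0, 0, 0.0075, 0, -1], [0, 0, 0.015, 0, -1]]]'

```text
clock: 42.4
tool_pos: [0.5187, 0.3161, 0.1837]
orientation: [-180.0, -0.0, 7.0]
force: [0.9, 0.3, -3.3]
opening: 0.0438
gripper_force: 30.0
```

Touching begins (force −6.4 → −3.3). Lower a little more.

>>> carry_out --deltas '[[[0, 0, 0.0075, 0, -1], [0, 0, 0.0125, 0, -1], [0, 0, 0.0125, 0, -1]]]'

```text
clock: 42.7
tool_pos: [0.5188, 0.3161, 0.1813]
orientation: [-180.0, -0.0, 7.0]
force: [0.4, 0.1, -4.3]
opening: 0.0437
gripper_force: 30.0
```

```bash
python3 up.py
```

```text
42.7 [0.5188 0.3161 0.1813] [-179.9832   -0.0341    7.0074] [ 0.4401  0.1454 -4.3474] [ 0.0531 -0.4128  0.0327]
plug_base [332.1 331. ] 0.94 world [0.5224 0.3166 0.0551] rel [ 0.0036  0.     -0.1452]
plug_top [332.9 333.9] 0.5 world [0.5207 0.3164 0.0422] rel [ 0.002  -0.     -0.1581]
plug_base [332.1 332.9] 0.88 world [0.5223 0.3166 0.0467] rel [ 0.0036  0.     -0.1536]
rect (331.5, 339.5) 15.0 31.0 90.0 vertical in image at plug: [-0.5501 17.081 ]
```

>>> carry_out --deltas '[[[0, 0, 0.0075, 0, -1], [0, 0, 0.0125, 0, -1], [0, 0, 0.0125, 0, -1]]]'

```text
clock: 43.45
tool_pos: [0.5188, 0.3161, 0.1802]
orientation: [-180.0, -0.1, 7.0]
force: [-2.4, -2.1, 6.3]
opening: 0.0437
gripper_force: 30.0
```

>>> carry_out --deltas '[[[0, 0, 0.0075, 0, -1], [0, 0, 0.0125, 0, -1], [0, 0, 0.0125, 0, -1]]]'

```text
clock: 43.75
tool_pos: [0.5203, 0.3164, 0.1797]
orientation: [-179.9, -0.3, 7.1]
force: [-1.2, -2.9, 14.6]
opening: 0.0437
gripper_force: 30.0
```

>>> carry_out --deltas '[[[0, 0, -0.01, 0, -1], [0, 0, -0.02, 0, -1], [0, 0, -0.02, 0, 0.1], [0, 0, -0.02, 0, 0.3], [0, 0, -0.02, 0, 0.5]]]'

```text
clock: 44.25
tool_pos: [0.5184, 0.316, 0.1799]
orientation: [180.0, 0.0, 7.0]
force: [0.0, -0.5, 0.1]
opening: 0.0587
gripper_force: 0.0
```

```bash
python3 up.py
```

```text
44.25 [0.5184 0.316  0.1799] [179.9844   0.0198   7.0056] [ 0.0465 -0.4939  0.0524] [-0.037  -0.0316  0.0318]
puller_tip [245.6 312.7] 0.22 world [0.6736 0.335  0.1297] rel [ 0.1564  0.     -0.0693]
plug_top [245.3 316.7] 0.65 world [0.6765 0.3354 0.1145] rel [ 0.1593  0.     -0.0844]
puller_tip [245.2 314.6] 0.25 world [0.6754 0.3353 0.1225] rel [ 0.1582  0.     -0.0764]
plug_base [334.9 334.3] 0.63 world [0.5169 0.3158 0.0401] rel [-0.0015  0.     -0.1588]
rect (331.5, 339.0) 14.0 31.0 90.0 vertical in image at plug: [-0.5636 17.0322]
```

Released; retreat straight up and check that it stands.

>>> carry_out --deltas '[[[0, 0, -0.03, 0, 1], [0, 0, -0.1, 0, 1], [0, 0, -0.25, 0, 1], [0, 0, -0.5, 0, 1], [0, 0, -0.6, 0, 1]]]'

```text
clock: 45.2
tool_pos: [0.5201, 0.3166, 0.3066]
orientation: [-179.8, -0.4, 7.0]
force: [0.6, -0.7, 0.8]
opening: 0.0874
gripper_force: 0.0
```

>>> carry_out --deltas '[[[0, 0.2, 0, 0, 1], [0, 0.45, 0, 0, 1], [0, 0.7, 0, 0, 1], [0, 0.9, 0, 0, 1], [0, 0.9, 0, 0, 1]]]'

```text
clock: 45.7
tool_pos: [0.5407, 0.1335, 0.3022]
orientation: [-180.0, -0.1, 6.8]
force: [-0.2, 1.0, -0.0]
opening: 0.0875
gripper_force: 0.0
```

```bash
python3 - <<'E'
from fit import *
np.set_printoptions(precision=4,suppress=True)
s=ctrl.snapshot('side'); t=ctrl.snapshot('top'); save(s,'fs'); save(t,'ft'); print(ctrl.get_obs()['clock'])
for n in('puller_grip','puller_tip','plug_top','plug_base'):
    g=[]
    for p,z in((s,(333,330)),(t,(187,232))):
        c=[r for r in ctrl.spot_point(p,n) if np.hypot(*(np.array(r['centre'])-z))<75]
        print(n,[(np.round(r['centre'],1).tolist(),round(float(r['p']),2)) for r in c[:2]]); 
        if c: g.append(c[0]['centre'])
    if len(g)==2: print('   ',tri([s,t],g))
for z in(.046,.118,.118+.078,.118+.106): print(z,proj(s,[.5185,.316,z]),proj(t,[.5185,.316,z]))
for nm in('tongs','jar','beaker','brick'):
    for p in(s,t):
        print(nm,[(np.round(onz(p,r['centre'],0)[:2],3),round(float(r['p']),2)) for r in ctrl.spot_point(p,nm)[:1]])
E
```

```text
45.8
puller_grip [([334.0, 294.5], 0.86)]
puller_grip [([161.3, 225.8], 0.94)]
    (array([0.5201, 0.3174, 0.1938]), [np.float64(0.00048267181348977283), np.float64(0.00048267181348944275)])
puller_tip [([333.3, 319.0], 0.87)]
puller_tip [([177.6, 228.1], 0.59)]
    (array([0.522 , 0.3157, 0.1038]), [np.float64(0.0012451171391814964), np.float64(0.0012451171391818308)])
plug_top [([331.2, 314.2], 0.68)]
plug_top [([174.2, 226.5], 0.84), ([189.2, 236.6], 0.27)]
    (array([0.5249, 0.3167, 0.123 ]), [np.float64(0.00021887808969764792), np.float64(0.00021887808969742339)])
plug_base [([330.4, 331.0], 0.92), ([335.0, 319.8], 0.7)]
plug_base [([185.2, 231.7], 0.58), ([177.3, 229.9], 0.25)]
    (array([0.5226, 0.3154, 0.0509]), [np.float64(0.00319248210391584), np.float64(0.0031924821039158464)])
0.046 [334.0956 332.9974] [185.6358 232.2283]
0.118 [334.6691 315.5494] [175.1605 229.6216]
0.196 [335.4037 293.2033] [161.5723 226.2402]
0.22399999999999998 [335.7025 284.1123] [155.9879 224.8506]
tongs [(array([0.418, 0.014]), 0.65)]
tongs [(array([0.417, 0.01 ]), 0.82)]
jar [(array([0.714, 0.278]), 0.72)]
jar []
beaker [(array([ 0.751, -0.261]), 0.9)]
beaker [(array([ 0.732, -0.239]), 0.84)]
brick [(array([ 0.795, -0.019]), 0.84)]
brick [(array([ 0.794, -0.006]), 0.72)]
```

```bash
python3 -c "
from plant import ctrl
print(ctrl.close_job())"
```

```text
the job is handed in; nothing more can be done
None
```

The specimen is standing upright on the white scale pan with the puller still locked in it, the gripper is clear, and I handed the job in at about 46 s. On the first insertion I let go too early and the puller dropped onto the counter beside the tongs. I picked it up, inserted it again and kept hold until the lugs caught; by camera the tongs, jar, beaker and brick are where they started, within measuring error.

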